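# Sort plywood blanks by thickness and send the tray to the saw

## Task

The plywood blanks in the rack are a mix of 12 mm and 18 mm that look alike: feel the thickness of each with the gripper, put every 18 mm blank in the blue tray and every 12 mm one in the wooden offcut crate. Once all the 18 mm blanks are in the tray, push it along the bench, without lifting it, until it sits squarely inside the yellow tape frame. Leave everything else on the bench where it is.

Things in the scene. Friction and masses are not known exactly. Their poses are not given: they have to be found in the camera images.
- blank_a: plywood blank, 110 mm long, 66 mm high, and either 12 or 18 mm thick: both kinds look alike and any mix may be there. It starts standing on a long edge in one of the rack's slots, its upper part free. Origin at the blank's centre; its x axis runs along the 110 mm, y across the thickness, z along the 66 mm (up at the start). 60 g (12 mm) or 90 g (18 mm). (In the rules, NAME_c1 is the 3 mm face veneer at its +y face.) May be absent.
- blank_b: plywood blank, 110 mm long, 66 mm high, and either 12 or 18 mm thick: both kinds look alike and any mix may be there. It starts standing on a long edge in one of the rack's slots, its upper part free. Origin at the blank's centre; its x axis runs along the 110 mm, y across the thickness, z along the 66 mm (up at the start). 60 g (12 mm) or 90 g (18 mm). (In the rules, NAME_c1 is the 3 mm face veneer at its +y face.) May be absent.
- blank_c: plywood blank, 110 mm long, 66 mm high, and either 12 or 18 mm thick: both kinds look alike and any mix may be there. It starts standing on a long edge in one of the rack's slots, its upper part free. Origin at the blank's centre; its x axis runs along the 110 mm, y across the thickness, z along the 66 mm (up at the start). 60 g (12 mm) or 90 g (18 mm). (In the rules, NAME_c1 is the 3 mm face veneer at its +y face.) May be absent.
- blank_d: plywood blank, 110 mm long, 66 mm high, and either 12 or 18 mm thick: both kinds look alike and any mix may be there. It starts standing on a long edge in one of the rack's slots, its upper part free. Origin at the blank's centre; its x axis runs along the 110 mm, y across the thickness, z along the 66 mm (up at the start). 60 g (12 mm) or 90 g (18 mm). (In the rules, NAME_c1 is the 3 mm face veneer at its +y face.) May be absent.
- blank_e: plywood blank, 110 mm long, 66 mm high, and either 12 or 18 mm thick: both kinds look alike and any mix may be there. It starts standing on a long edge in one of the rack's slots, its upper part free. Origin at the blank's centre; its x axis runs along the 110 mm, y across the thickness, z along the 66 mm (up at the start). 60 g (12 mm) or 90 g (18 mm). (In the rules, NAME_c1 is the 3 mm face veneer at its +y face.) May be absent.
- blank_f: plywood blank, 110 mm long, 66 mm high, and either 12 or 18 mm thick: both kinds look alike and any mix may be there. It starts standing on a long edge in one of the rack's slots, its upper part free. Origin at the blank's centre; its x axis runs along the 110 mm, y across the thickness, z along the 66 mm (up at the start). 60 g (12 mm) or 90 g (18 mm). (In the rules, NAME_c1 is the 3 mm face veneer at its +y face.) May be absent.
- rack: painted wooden rack fixed to the bench, 116 x 325 mm: an 8 mm green base with seven grey dividers, 26 mm thick, rising to 28 mm above the bench and leaving six slots 24 mm wide, 50 mm apart. Origin under its centre; the row of slots runs along its y axis, each slot runs along its x axis
- tray: loose blue open tray, outside 146 mm along its x axis, 180 mm along its y axis, 50 mm high; walls and floor 6 mm; about 0.45 kg, slides on the bench. Origin at the centre of its underside. It takes three blanks standing on edge side by side (or lying)
- crate: light wooden open offcut crate, fixed to the bench, same form as the tray: outside 146 mm along x, 180 mm along y, 50 mm high, walls and floor 6 mm. Origin at the centre of its underside
- bay: the tray's bay: a frame of 12 mm yellow tape flat on the bench, its clear inside 186 mm along x and 220 mm along y. Origin at its centre on the bench. It lies on one side of the bench and the crate on the other; which is which varies
- glue: green glue bottle with a yellow label and orange cap, 56 mm across, 150 mm tall; to be left alone; origin on its underside
- tape_measure: yellow and black tape measure, 68 x 34 x 62 mm; to be left alone; origin on its underside
- square: try square: dark wooden stock 100 x 22 mm with a steel blade 200 mm long, lying flat; to be left alone; origin on its underside
- mallet: rubber mallet lying on the bench; to be left alone; origin on its underside
- driver: green-handled screwdriver lying on the bench; to be left alone; origin on its underside
- plane: small hand plane, 160 x 45 mm, 65 mm tall; to be left alone; origin on its underside
- pencil: red pencil, 8 mm thick, 158 mm long; to be left alone; origin on its underside
Things that resemble listed ones, but are neither listed nor needed, are in the scene too. Leave any purple look-alike of the blank_f alone.

How it is judged:
By the outcome, as a careful person would: the job done as asked, in the order asked, and still so for the second after the job is handed in, with the robot touching nothing.
Of blank_a, blank_b, blank_c, blank_d, blank_e, blank_f only 4 to 6 are there at a start; the rules pass over those that are not, and their reading is None.
At some moment in a run one of tray may be knocked a few centimetres aside while the robot is not near it.
Once in a run the grip may slacken for a moment while it holds something.
It also fails if it takes over 210 s, if anything falls off the work surface, if the arm or the gripper's body presses on something with over 40 N, if the wrist force passes 120 N, or if a joint passes its speed limit or range.

## Robot

A 7-joint arm with a two-finger parallel gripper is mounted at the origin on the work surface. World frame = base frame: x ahead of the robot, y to its left, z up, the work surface at z = 0. Lengths are in m, angles in rad, forces in N, time in s.
With the tool pointing down it reaches from about 0.425 to 0.95 m from the base axis. Payload 4.7 kg.
Tool frame: the origin (TCP) lies on the centre line of the jaws, within the pads' length; the fingertips stand 25 mm ahead of it and the grasp point (between the pads) lies 6 mm ahead of it; z points along the fingers, x is the direction in which the jaws open and shut, and the axes are right-handed (so a half turn about z gives the same grasp; the last joint's range is limited). The gripper opens to 87 mm and grips with 3 to 60 N. Pads are 19 mm wide; open, the fingers measure 117 mm over their backs; the gripper's body (75 mm by 190 mm) begins 51 mm behind the grasp point.
Start: joints at [1.212, 0.469, -0.049, 1.532, 0.024, 1.141, -0.082], TCP at [0.219, -0.639, 0.248] pointing down, gripper open.
Joint ranges: [-2.59, 2.59], [-0.33, 1.99], [-1.39, 1.29], [0.1, 2.45], [-1.04, 4.18], [0.21, 1.99], [-2.66, 2.66]. Speed limits (rad/s): [2.57, 2.57, 3.14, 3.14, 3.14, 3.14, 3.14].

## Interface

Orientations are given as [roll, pitch, yaw] about the fixed x, y, z axes, in that order (R = Rz(yaw) Ry(pitch) Rx(roll)).
In Python, from plant import monitor, vision, ticket gives the robot as it stands.
- The arm moves only by the tool play_rows, never from a script. Its argument "moves" is a list of rows, each a list of 5 numbers: the shift along the tool's x, y, z each as a share of 0.05 m, from -1 to 1, then the turn about the tool's z as a share of 180 degrees, from -1 to 1, then the opening, from -1 (shut) to 1 (fully open). A call has 1 to 20 rows; each row shifts and turns the commanded pose from where the row before left it, along the tool's axes as they then stand; what a row does not reach is not made up. A row lasts 1/12 s, in which the tool goes at most 41.7 mm and 7.16 degrees, less where a joint would pass 70% of its speed; a pose out of reach is approached as far as the arm can. A call with a number of a shift or a turn outside -1 to 1 is refused whole. A call with a gripper value outside its range is refused whole. The fingers move at their own pace and stop on an object; the grip force is fixed at half the most. Time passes only in rows, so rows that do not move let the fingers close. It gives the time, the measured TCP pose, the force and the opening at its end, in the units of the state.
- monitor.observe(): the state, without advancing time (a new reading comes with each control period).
- vision.read_camera(name): name is "side" or "top"; returns the picture (384x512x3 uint8, red, green, blue); there is no depth.
- vision.camera_params(name): a dict with "camera_matrix" (3x3 intrinsics, pixels), "D" ([k1, k2, p1, p2, k3] as OpenCV has them; the pictures are not rectified), "R" (3x3) and "t" (3): a world point X has camera coordinates R X + t. Camera axes: x right, y down, z forward; pixel columns grow to the right and rows downward; lengths in m; the calibration is good to about 2 mm. A picture is of the moment at which its call begins. camera_params takes no time and is no camera call.
- ticket.hand_in(): hands the job in, once; it reports no verdict.
The state is a dict: "time": time; "q": joint angles; "joint_velocities": joint speeds; "joint_torque": joint torques, N m; "tool_pos": TCP position; "ee_rot": TCP orientation; "wrist_force": force on the tool from outside, world axes, zero at the start; "torque": the same for the moment, N m; "opening": opening from 0.0 (shut) to 1.0 (fully open).
Only numpy, scipy, OpenCV 4.12 (cv2) and the standard library are available. Lean on these libraries where they do the work, as an engineer would, in place of code of your own. Each camera call takes 0.05 s, during which the arm holds its last target.

## Working session

There is one attempt and no reset: what is moved stays moved. The work goes in short steps, Python scripts to look and compute and a tool call to move; the robot and the scene stay as the last step left them, time stands still between calls to the robot, and variables do not carry over. Pictures are saved under pics/ and viewed, and the job is handed in when it is done.

Besides the shell and the picture viewer there is one more tool, called after "Emit:" in YAML: its name, and indented under it one key for each argument. play_rows: Moves the arm, as the interface text tells. Shift numbers are shares of 0.05 m and turn numbers shares of 180 degrees, none past 1 either way. Its arguments: {"type":"object","properties":{"moves":{"type":"array"}},"required":["moves"]}

```bash
ls; mkdir -p pics; cat > h.py <<'E'
import numpy as np, cv2
from plant import monitor, vision, ticket
def cam(n):
    p=vision.camera_params(n); return [np.array(p[k],float) for k in("camera_matrix","D","R","t")]
def px2w(n,pts,z):
    K,D,R,t=cam(n)
    u=cv2.undistortPoints(np.array(pts,float).reshape(-1,1,2),K,D).reshape(-1,2)
    C=-R.T@t.ravel(); out=[]
    for a in u:
        d=R.T@np.array([a[0],a[1],1]); out.append(C+d*(z-C[2])/d[2])
    return np.round(np.array(out),4)
def w2px(n,P):
    K,D,R,t=cam(n)
    return cv2.projectPoints(np.array(P,float).reshape(-1,1,3),cv2.Rodrigues(R)[0],t,K,D)[0].reshape(-1,2).round(1)
def snap(n,f,crop=None,s=1):
    im=vision.read_camera(n)[:,:,::-1]
    cv2.imwrite(f'pics/{f}_raw.png',im)
    if crop: x0,y0,x1,y1=crop; im=im[y0:y1,x0:x1]
    if s!=1: im=cv2.resize(im,None,fx=s,fy=s,interpolation=cv2.INTER_CUBIC)
    cv2.imwrite(f'pics/{f}.png',im)
E
python3 - <<'E'
from h import *
snap('top','t0',None,1.5);snap('side','s0',None,1.5)
print(monitor.observe())
for n in('top','side'):
    K,D,R,t=cam(n);print(n,K,D,R,-R.T@t.ravel())
E
```

```text
pics
{'time': 0.1, 'q': array([ 1.21210009,  0.46935226, -0.04860117,  1.53353233,  0.02412216,
        1.14101366, -0.08231639]), 'joint_velocities': array([ 0.0012952 , -0.00242224, -0.00150281, -0.00212495, -0.00082777,
        0.0001023 , -0.00139649]), 'joint_torque': array([ 1.18319054e-03, -5.09166348e+01, -8.10174993e-02, -2.36828917e+01,
       -6.15052041e-02,  3.44015169e-02,  5.99770806e-05]), 'tool_pos': array([ 0.21845621, -0.63816469,  0.24662795]), 'ee_rot': array([ 3.14151629e+00,  1.71748516e-03, -1.24097366e+00]), 'wrist_force': array([ 0.55460456, -0.33718758,  0.10152367]), 'torque': array([-0.04989749, -0.0573746 ,  0.02905927]), 'opening': 0.9995192337826676}
top [[468.92286813   0.         260.58765362]
 [  0.         468.92286813 185.8950607 ]
 [  0.           0.           1.        ]] [-0.01810701  0.          0.          0.          0.        ] [[ 0.01201823 -0.99988527  0.00922029]
 [-0.99622547 -0.01276598 -0.08585942]
 [ 0.08596728 -0.00815361 -0.9962646 ]] [ 0.47858249 -0.00301531  1.72150714]
side [[414.97227841   0.         255.79522312]
 [  0.         414.97227841 198.63376533]
 [  0.           0.           1.        ]] [-0.02666224  0.          0.          0.          0.        ] [[-0.84590745 -0.53302206 -0.01811278]
 [-0.3444463   0.57193551 -0.74447734]
 [ 0.40718219 -0.62352005 -0.66740199]] [0.09713937 0.75235189 0.88836892]
```

View pics/t0.png

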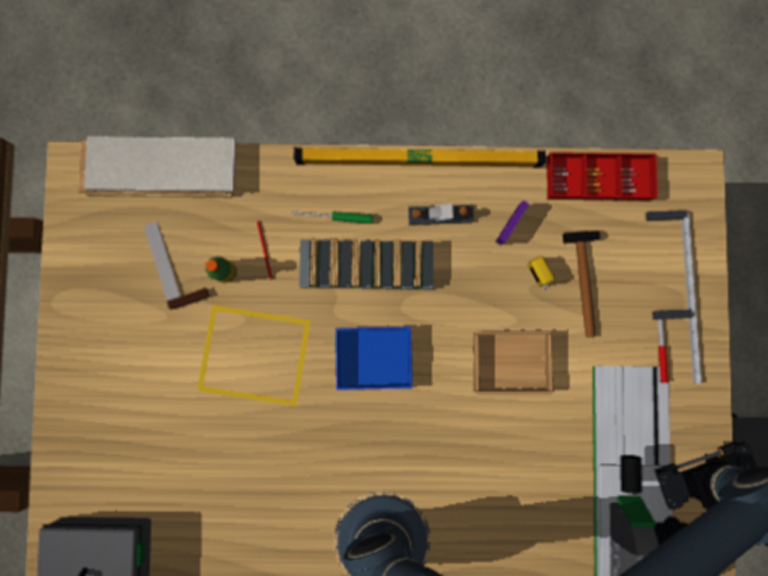

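View pics/s0.png

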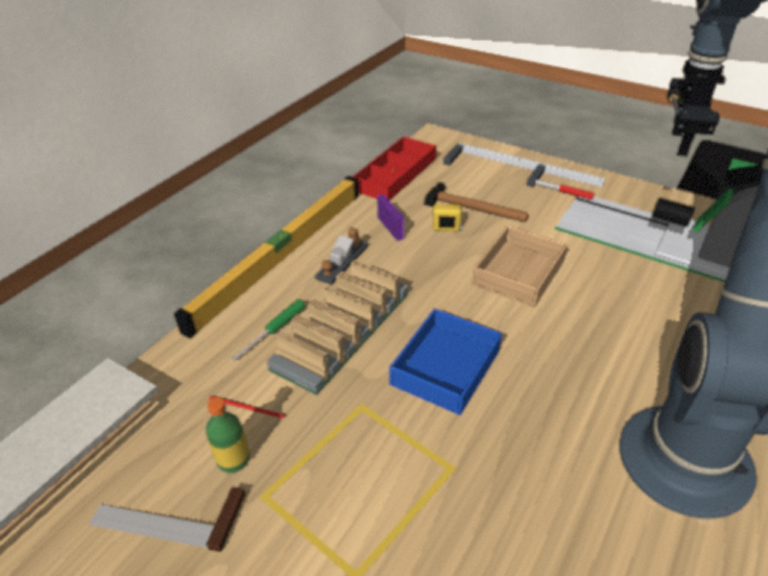

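The top view shows the bay frame at about (255,355), the blue tray at (374,357), the crate at (513,361) and the rack at (367,263), all in 1.5x pixels. A purple look-alike stands at (512,222). The candidates for a blank are the tan boards in the rack slots, plus the purple board, which I'll leave alone. Next I'll look closely at the rack.

```bash
python3 - <<'E'
from h import *
im=cv2.imread('pics/t0_raw.png')
cv2.imwrite('pics/t0c.png',cv2.resize(im[152:200,192:300],None,fx=7,fy=7,interpolation=cv2.INTER_CUBIC))
cv2.imwrite('pics/t0d.png',cv2.resize(im[200:275,125:380],None,fx=3,fy=3,interpolation=cv2.INTER_CUBIC))
im=cv2.imread('pics/s0_raw.png')
cv2.imwrite('pics/s0c.png',cv2.resize(im[165:270,170:285],None,fx=5,fy=5,interpolation=cv2.INTER_CUBIC))
E
```

```text
(no output)
```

View pics/t0c.png

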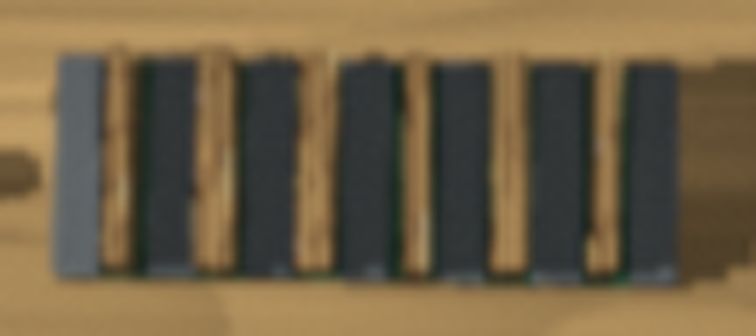

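View pics/t0d.png

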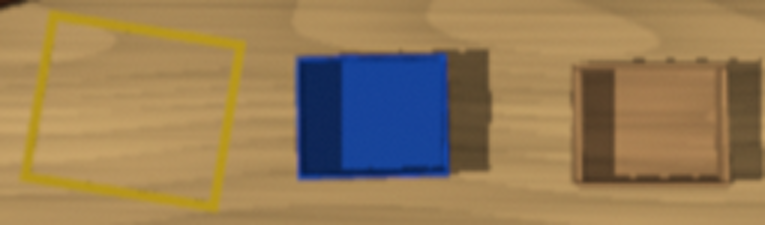

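View pics/s0c.png

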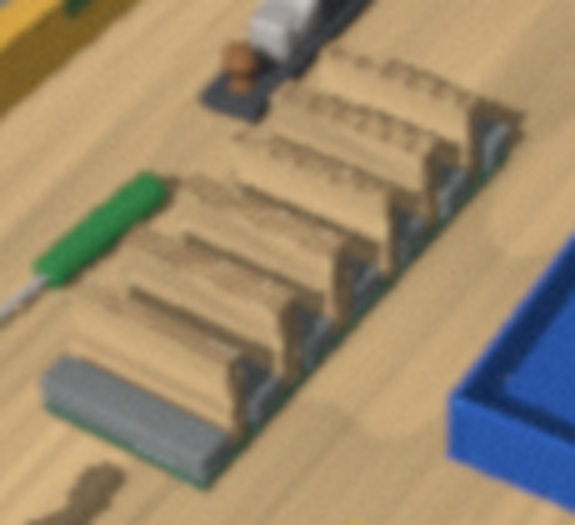

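All six slots are filled. By pixel width, slots 2, 3 and 5 from the left look like 18 mm, which the gripper will confirm. Next I'll compute the poses.

```bash
cat >> h.py <<'E'
def rect(n,pts,z):
    w=px2w(n,pts,z)[:,:2]; c=w.mean(0)
    return w,c
E
python3 - <<'E'
from h import *
f=lambda pts,s,ox,oy:[((x+.5)/s-.5+ox,(y+.5)/s-.5+oy) for x,y in pts]
# blanks top z=.074: far end, near end
for i,(a,b) in enumerate([((119,50),(115,268)),((217,48),(216,270)),((318,53),(315,270)),((418,55),(418,272)),((509,53),(510,270)),((608,53),(603,268))]):
    w=px2w('top',f([a,b],7,192,152),.074); print('blank',i+1,w[:,:2].tolist(),w[:,:2].mean(0),np.degrees(np.arctan2(*(w[0]-w[1])[1::-1])))
print('rack top corners',px2w('top',f([(60,52),(680,60),(680,280),(55,278)],7,192,152),.028).tolist())
print('tray',px2w('top',f([(297,56),(446,53),(450,178),(298,180)],3,125,200),.05).tolist())
print('crate',px2w('top',f([(573,63),(726,62),(730,183),(575,184)],3,125,200),.05).tolist())
b=px2w('top',f([(52,14),(242,44),(213,208),(25,178)],3,125,200),0);print('bay mid-tape',b.tolist(),b.mean(0))
d=b[0]-b[1];e=b[1]-b[2];print(np.degrees(np.arctan2(-d[0],d[1])),np.degrees(np.arctan2(e[1],e[0])),np.linalg.norm(d),np.linalg.norm(e))
E
```

```text
blank 1 [[0.715, 0.1689], [0.6044, 0.1685]] [0.6597 0.1687] 0.20721710562133897
blank 2 [[0.7167, 0.1193], [0.604, 0.1177]] [0.66035 0.1185 ] 0.8133725724845073
blank 3 [[0.7148, 0.0682], [0.6046, 0.0679]] [0.6597  0.06805] 0.15597723586175938
blank 4 [[0.7144, 0.0176], [0.6043, 0.0161]] [0.65935 0.01685] 0.7805481602835224
blank 5 [[0.7161, -0.0285], [0.6059, -0.0302]] [ 0.661   -0.02935] 0.8838030829142774
blank 6 [[0.7168, -0.0786], [0.6075, -0.077]] [ 0.66215 -0.0778 ] -0.8386706301628892
rack top corners [[0.7201, 0.2043, 0.028], [0.7202, -0.1183, 0.028], [0.6054, -0.119, 0.028], [0.6023, 0.2042, 0.028]]
tray [[0.5054, 0.1132, 0.05], [0.5111, -0.0634, 0.05], [0.3642, -0.0696, 0.05], [0.3598, 0.1093, 0.05]]
crate [[0.5011, -0.2143, 0.05], [0.5044, -0.3965, 0.05], [0.3619, -0.4003, 0.05], [0.3588, -0.217, 0.05]]
bay mid-tape [[0.5537, 0.4171, 0.0], [0.52, 0.184, 0.0], [0.3215, 0.2148, 0.0], [0.3546, 0.4433, 0.0]] [0.43745 0.3148  0.     ]
-8.22643238386437 -8.819893590972796 0.23552345955339568 0.2008753095828355
```

Poses (x, y), all yaws approximate:

| Item | Position | Yaw |
|---|---|---|
| Slots | x ≈ 0.66, y ≈ 0.168, 0.118, 0.068, 0.018, -0.030, -0.079 | – |
| Tray | (0.435, 0.022) | 1.6° |
| Crate | (0.431, -0.307) | 1° |
| Bay | (0.437, 0.315) | -8.5° |

I'll start with slot 6.

Emit:
play_rows:
  moves:
    - [0, 0, 0, 0.035, -0.1]
    - [0, 0, 0, 0.035, -0.1]
    - [0, 0, 0, 0.035, -0.1]
    - [-0.2, -0.2, 0, 0, -0.1]
    - [-0.6, -0.45, 0, 0, -0.1]
    - [-0.6, -0.45, 0, 0, -0.1]
    - [-0.6, -0.45, 0, 0, -0.1]
    - [-0.6, -0.45, 0, 0, -0.1]
    - [-0.6, -0.45, 0, 0, -0.1]
    - [-0.6, -0.45, 0, 0, -0.1]
    - [-0.6, -0.45, 0, 0, -0.1]
    - [-0.6, -0.45, 0, 0, -0.1]
    - [-0.6, -0.45, 0, 0, -0.1]
    - [-0.6, -0.45, 0, 0, -0.1]
    - [-0.6, -0.45, 0, 0, -0.1]

```text
time: 1.35
tool_pos: [0.477, -0.2956, 0.2475]
ee_rot: [3.141, 0.0, -1.567]
wrist_force: [1.0, 0.2, 0.5]
opening: 0.449
```

Emit:
play_rows:
  moves:
    - [-0.6, -0.5, 0, 0, -0.1]
    - [-0.6, -0.5, 0, 0, -0.1]
    - [-0.6, -0.5, 0, 0, -0.1]
    - [-0.6, -0.5, 0, 0, -0.1]
    - [-0.6, -0.5, 0, 0, -0.1]
    - [-0.6, -0.5, 0, 0, -0.1]
    - [-0.5, -0.5, 0.2, 0, -0.1]
    - [-0.2, -0.2, 0.6, 0, -0.1]
    - [0, 0, 0.6, 0, -0.1]
    - [0, 0, 0.2, 0, -0.1]
    - [0, 0, 0, 0, -0.1]
    - [0, 0, 0, 0, -0.1]

```text
time: 2.35
tool_pos: [0.6609, -0.0841, 0.1678]
ee_rot: [3.141, -0.0, -1.571]
wrist_force: [0.6, 0.3, -0.1]
opening: 0.451
```

```bash
python3 - <<'E'
from h import *
snap('top','t1',(170,130,340,260),4.5)
print(monitor.observe()['tool_pos'],monitor.observe()['ee_rot'])
E
```

```text
[ 0.66165657 -0.08435916  0.16911924] [-3.13948955e+00 -5.08192726e-04 -1.57124337e+00]
```

View pics/t1.png

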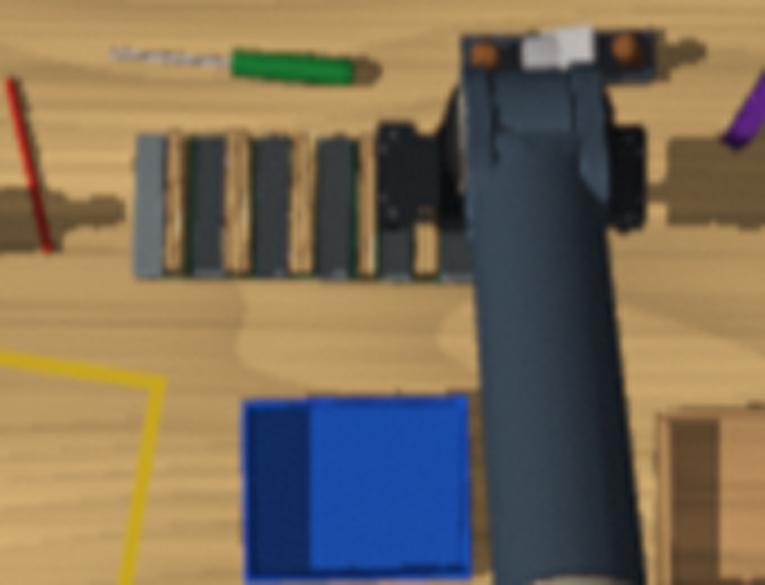

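Emit:
play_rows:
  moves:
    - [-0.08, 0, 0.3, 0, -0.1]
    - [0, 0, 0.5, 0, -0.1]
    - [0, 0, 0.5, 0, -0.1]
    - [0, 0, 0.4, 0, -0.1]
    - [0, 0, 0.2, 0, -0.1]
    - [0, 0, 0.1, 0, -0.1]
    - [0, 0, 0, 0, -0.1]
    - [0, 0, 0, 0, -0.1]

```text
time: 3.07
tool_pos: [0.6623, -0.0799, 0.0693]
ee_rot: [-3.139, -0.0, -1.571]
wrist_force: [0.5, -0.8, -0.6]
opening: 0.451
```

Emit:
play_rows:
  moves:
    - [0, 0, 0.06, 0, -1]
    - [0, 0, 0, 0, -1]
    - [0, 0, 0, 0, -1]
    - [0, 0, 0, 0, -1]
    - [0, 0, 0, 0, -1]
    - [0, 0, 0, 0, -1]

```text
time: 3.57
tool_pos: [0.6613, -0.0796, 0.0649]
ee_rot: [-3.141, -0.0, -1.571]
wrist_force: [1.4, -0.1, 0.8]
opening: 0.138
```

```bash
python3 - <<'E'
from h import *
o=monitor.observe();print(o['opening']*87,o['wrist_force'],o['tool_pos'])
E
```

```text
12.0146979847928 [ 1.40567716 -0.05462497  0.77037926] [ 0.66134943 -0.07963559  0.06486491]
```

Emit:
play_rows:
  moves:
    - [0, 0, -0.3, 0, -1]
    - [0, 0, -0.6, 0, -1]
    - [0, 0, -0.6, 0, -1]
    - [0, 0, -0.5, 0, -1]
    - [0.2, 0.2, 0, 0, -1]
    - [0.4, 0.3, 0, 0, -1]
    - [0.5, 0.4, 0, 0, -1]
    - [0.6, 0.5, 0, 0, -1]
    - [0.6, 0.5, 0, 0, -1]
    - [0.6, 0.5, 0, 0, -1]
    - [0.6, 0.5, 0, 0, -1]
    - [0.6, 0.5, 0, 0, -1]
    - [0.6, 0.5, 0, 0, -1]
    - [0.5, 0.4, 0, 0, -1]
    - [0.25, 0.2, 0, 0, -1]
    - [0.1, 0, 0, 0, -1]
    - [0, 0, 0, 0, -1]

```text
time: 4.98
tool_pos: [0.4352, -0.3585, 0.1642]
ee_rot: [3.141, -0.0, -1.574]
wrist_force: [-0.5, 0.5, -0.7]
opening: 0.138
```

```bash
python3 - <<'E'
from h import *
snap('side','s2',(200,80,420,240),3.5)
print(monitor.observe()['tool_pos'],monitor.observe()['opening'])
E
```

```text
[ 0.43650555 -0.35678565  0.16428731] 0.1354856175501522
```

View pics/s2.png

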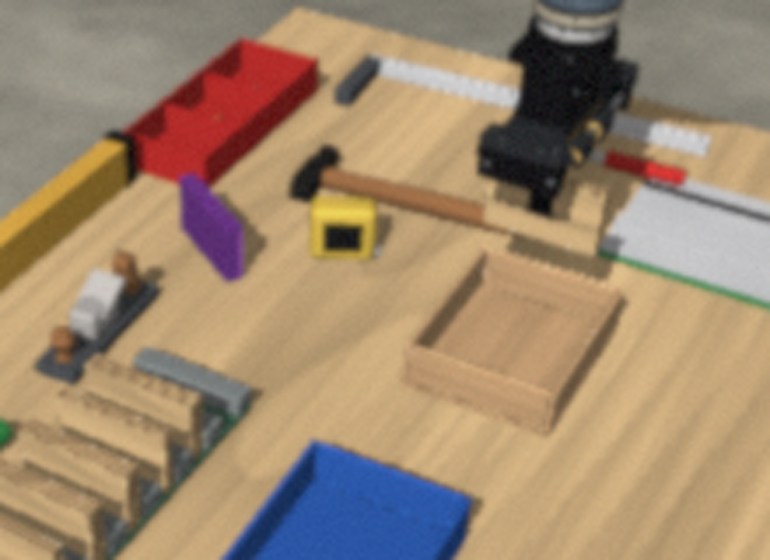

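Emit:
play_rows:
  moves:
    - [-0.04, 0.08, 0.3, 0, -1]
    - [0, 0, 0.5, 0, -1]
    - [0, 0, 0.5, 0, -1]
    - [0, 0, 0.3, 0, -1]
    - [0, 0, 0.2, 0, -1]
    - [0, 0, 0.12, 0, -1]
    - [0, 0, 0.08, 0, -1]
    - [0, 0, 0, 0, -1]
    - [0, 0, 0, 0, -1]
    - [0, 0, 0, 0, -0.45]
    - [0, 0, 0, 0, -0.45]
    - [0, 0, 0, 0, -0.45]
    - [0, 0, 0, 0, -0.45]

```text
time: 6.12
tool_pos: [0.4324, -0.3554, 0.0651]
ee_rot: [-3.141, -0.001, -1.571]
wrist_force: [1.2, -0.4, 0.1]
opening: 0.263
```

Emit:
play_rows:
  moves:
    - [0, 0, -0.4, 0, -0.45]
    - [0, 0, -0.6, 0, -0.45]
    - [0, 0, -0.6, 0, -0.1]
    - [-0.3, -0.2, -0.4, 0, -0.1]
    - [-0.65, -0.45, 0, 0, -0.1]
    - [-0.65, -0.45, 0, 0, -0.1]
    - [-0.65, -0.45, 0, 0, -0.1]
    - [-0.65, -0.45, 0, 0, -0.1]
    - [-0.65, -0.45, 0, 0, -0.1]
    - [-0.65, -0.45, 0, 0, -0.1]
    - [-0.65, -0.45, 0, 0, -0.1]
    - [-0.65, -0.45, 0, 0, -0.1]
    - [-0.65, -0.45, 0, 0, -0.1]
    - [-0.25, -0.2, 0, 0, -0.1]
    - [-0.08, -0.13, 0.2, 0, -0.1]
    - [0, 0, 0.5, 0, -0.1]
    - [0, 0, 0, 0, -0.1]
    - [0, 0, 0, 0, -0.1]

```text
time: 7.62
tool_pos: [0.6592, -0.0336, 0.1276]
ee_rot: [3.137, -0.002, -1.573]
wrist_force: [-1.5, -1.1, -0.2]
opening: 0.45
```

```bash
python3 - <<'E'
from h import *
snap('side','s3',(130,60,420,260),2.7)
print(monitor.observe()['tool_pos'],monitor.observe()['opening'])
E
```

```text
[ 0.66033577 -0.03341303  0.12902693] 0.45009816735144836
```

View pics/s3.png

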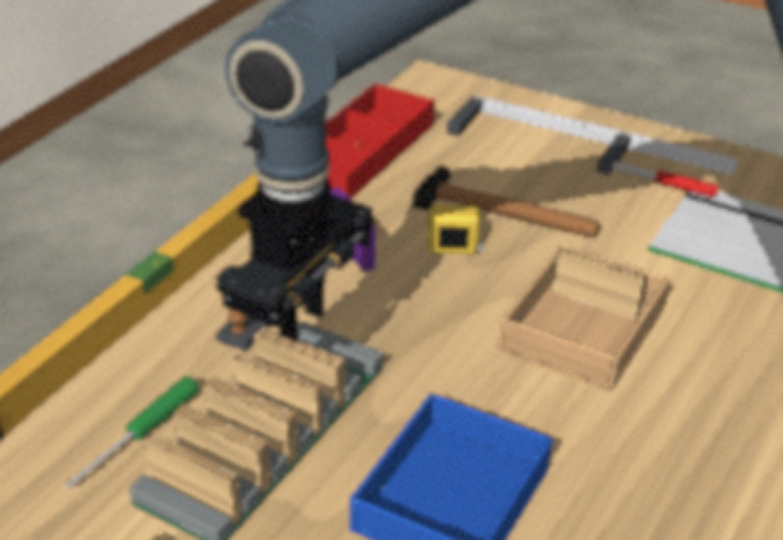

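Emit:
play_rows:
  moves:
    - [-0.04, 0, 0.3, 0, -0.1]
    - [0, 0, 0.5, 0, -0.1]
    - [0, 0, 0.3, 0, -0.1]
    - [0, 0, 0.16, 0, -0.1]
    - [0, 0, 0, 0, -0.1]
    - [0, 0, 0, 0, -1]
    - [0, 0, 0, 0, -1]
    - [0, 0, 0, 0, -1]
    - [0, 0, 0, 0, -1]
    - [0, 0, 0, 0, -1]
    - [0, 0, 0, 0, -1]

```text
time: 8.58
tool_pos: [0.6618, -0.0291, 0.0676]
ee_rot: [-3.14, -0.0, -1.571]
wrist_force: [0.1, 0.1, 4.0]
opening: 0.205
```

18 mm, so this one goes in the tray.

Emit:
play_rows:
  moves:
    - [0, 0, -0.3, 0, -1]
    - [0, 0, -0.6, 0, -1]
    - [0, 0, -0.6, 0, -1]
    - [0, 0.1, -0.5, 0, -1]
    - [0, 0.3, 0, 0, -1]
    - [0, 0.5, 0, 0, -1]
    - [0, 0.6, 0, 0, -1]
    - [0, 0.6, 0, 0, -1]
    - [0, 0.6, 0, 0, -1]
    - [0, 0.6, 0, 0, -1]
    - [0, 0.5, 0, 0, -1]
    - [0, 0.4, 0, 0, -1]
    - [0, 0.2, 0, 0, -1]
    - [0, 0.07, 0, 0, -1]
    - [0, 0, 0, 0, -1]
    - [0, 0, 0, 0, -1]

```text
time: 9.92
tool_pos: [0.4391, -0.0291, 0.1669]
ee_rot: [-3.14, 0.0, -1.571]
wrist_force: [0.8, -0.7, -0.7]
opening: 0.206
```

```bash
python3 - <<'E'
from h import *
snap('side','s4',(180,120,400,300),3.2)
print(monitor.observe()['tool_pos'],monitor.observe()['opening'])
E
```

```text
[ 0.43923361 -0.02903504  0.1668075 ] 0.20363261226728652
```

View pics/s4.png

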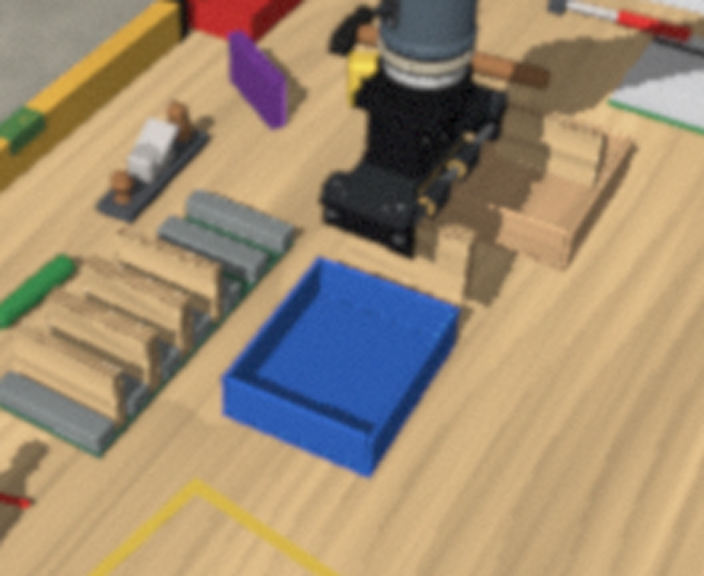

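Emit:
play_rows:
  moves:
    - [-0.06, 0.02, 0.3, 0, -1]
    - [0, 0, 0.5, 0, -1]
    - [0, 0, 0.5, 0, -1]
    - [0, 0, 0.3, 0, -1]
    - [0, 0, 0.2, 0, -1]
    - [0, 0, 0.15, 0, -1]
    - [0, 0, 0.08, 0, -1]
    - [0, 0, 0, 0, -1]
    - [0, 0, 0, 0, -1]
    - [0, 0, 0, 0, -0.4]
    - [0, 0, 0, 0, -0.4]
    - [0, 0, 0, 0, -0.4]
    - [0, 0, 0, 0, -0.4]

```text
time: 11.05
tool_pos: [0.4365, -0.0261, 0.0645]
ee_rot: [3.14, 0.0, -1.571]
wrist_force: [0.1, -0.5, -0.8]
opening: 0.294
```

Emit:
play_rows:
  moves:
    - [0, 0, -0.4, 0, -0.4]
    - [0, 0, -0.6, 0, -0.4]
    - [0, 0, -0.6, 0, -0.1]
    - [-0.07, -0.15, 0, 0, -0.1]
    - [-0.1, -0.4, 0, 0, -0.1]
    - [-0.1, -0.6, 0, 0, -0.1]
    - [-0.2, -0.6, 0, 0, -0.1]
    - [-0.2, -0.6, 0, 0, -0.1]
    - [-0.2, -0.6, 0, 0, -0.1]
    - [0, -0.6, 0, 0, -0.1]
    - [0, -0.5, 0, 0, -0.1]
    - [0, -0.3, 0, 0, -0.1]
    - [0, -0.1, 0, 0, -0.1]
    - [0, 0, 0, 0, -0.1]
    - [0, 0, 0, 0, -0.1]
    - [0, 0, 0, 0, -0.1]

```text
time: 12.38
tool_pos: [0.6578, 0.0173, 0.1445]
ee_rot: [3.14, -0.0, -1.571]
wrist_force: [-0.2, -0.2, 0.2]
opening: 0.447
```

```bash
python3 - <<'E'
from h import *
snap('top','t4',(170,130,380,275),3.6)
print(monitor.observe()['tool_pos'],monitor.observe()['opening'])
E
```

```text
[0.65792807 0.01732403 0.14484546] 0.448640657533973
```

View pics/t4.png

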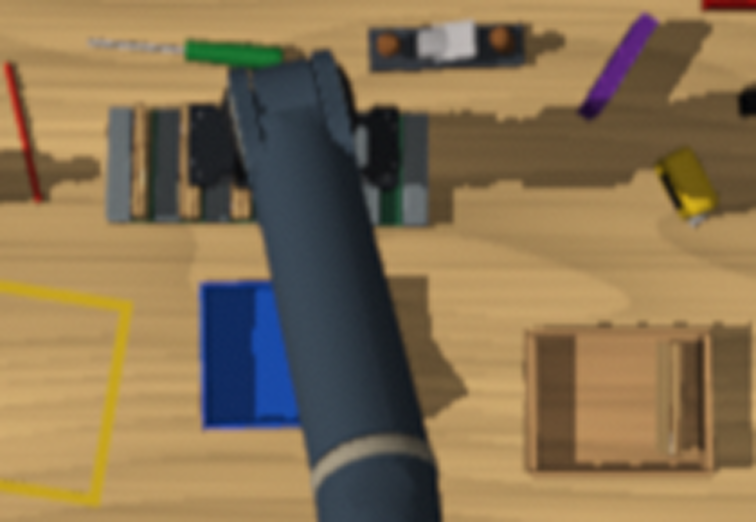

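Emit:
play_rows:
  moves:
    - [0, -0.05, 0.3, 0, -0.1]
    - [0, 0, 0.5, 0, -0.1]
    - [0, 0, 0.5, 0, -0.1]
    - [0, 0, 0.2, 0, -0.1]
    - [0, 0, 0.08, 0, -0.1]
    - [0, 0, 0, 0, -0.1]
    - [0, 0, 0, 0, -1]
    - [0, 0, 0, 0, -1]
    - [0, 0, 0, 0, -1]
    - [0, 0, 0, 0, -1]
    - [0, 0, 0, 0, -1]
    - [0, 0, 0, 0, -1]

```text
time: 13.43
tool_pos: [0.6621, 0.0174, 0.0668]
ee_rot: [-3.14, 0.0, -1.571]
wrist_force: [-0.2, 0.2, 2.6]
opening: 0.132
```

12 mm, so this one goes in the crate.

Emit:
play_rows:
  moves:
    - [0, 0, -0.3, 0, -1]
    - [0, 0, -0.6, 0, -1]
    - [0, 0, -0.6, 0, -1]
    - [0, 0, -0.5, 0, -1]
    - [0.2, 0.2, 0, 0, -1]
    - [0.4, 0.3, 0, 0, -1]
    - [0.6, 0.45, 0, 0, -1]
    - [0.65, 0.45, 0, 0, -1]
    - [0.65, 0.45, 0, 0, -1]
    - [0.65, 0.45, 0, 0, -1]
    - [0.65, 0.45, 0, 0, -1]
    - [0.65, 0.45, 0, 0, -1]
    - [0.65, 0.45, 0, 0, -1]
    - [0.65, 0.45, 0, 0, -1]
    - [0.6, 0.4, 0, 0, -1]
    - [0.5, 0.35, 0, 0, -1]
    - [0.3, 0.2, 0, 0, -1]
    - [0, 0, 0, 0, -1]
    - [0, 0, 0, 0, -1]

```text
time: 15.02
tool_pos: [0.4085, -0.3408, 0.1661]
ee_rot: [-3.142, 0.0, -1.574]
wrist_force: [0.6, -0.1, -0.4]
opening: 0.137
```

```bash
python3 - <<'E'
from h import *
snap('side','s5',(180,80,400,260),3.2)
print(monitor.observe()['tool_pos'],monitor.observe()['opening'])
E
```

```text
[ 0.40951769 -0.33957403  0.16613125] 0.13501808064131443
```

View pics/s5.png

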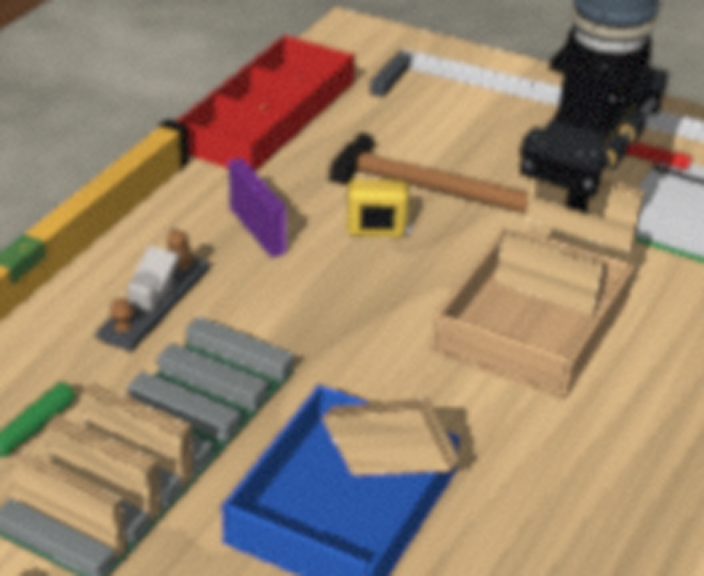

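I overshot by one row. The blank in the tray is also tilted, so I need a closer look at that.

```bash
python3 - <<'E'
from h import *
snap('top','t5',(210,200,390,275),4.2)
im=cv2.imread('pics/s5_raw.png');cv2.imwrite('pics/s5b.png',cv2.resize(im[190:280,240:340],None,fx=6,fy=6,interpolation=cv2.INTER_CUBIC))
E
```

```text
(no output)
```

View pics/t5.png

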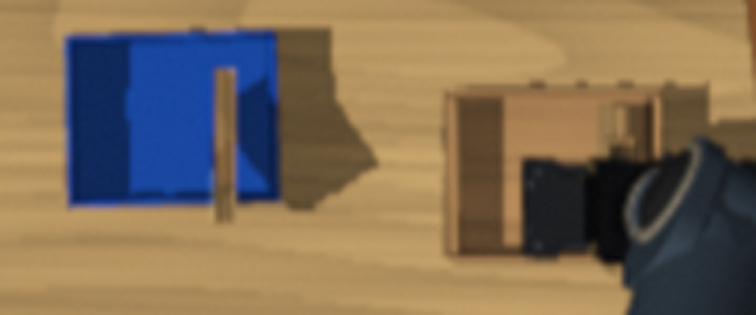

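View pics/s5b.png

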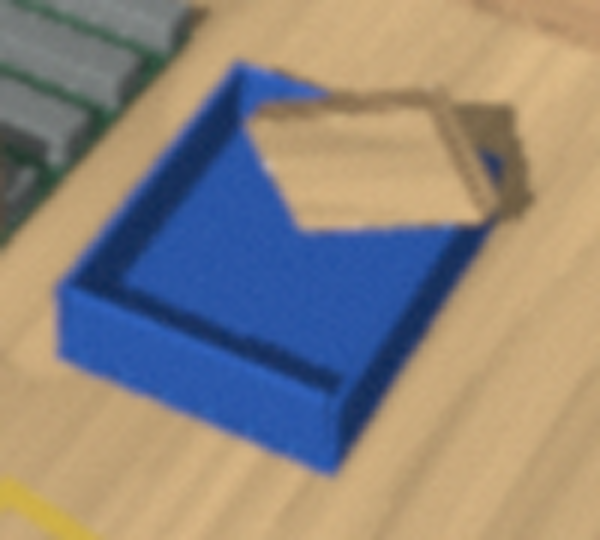

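The tray has been knocked about 35 mm in +x, and the blank inside is now pitched up on the near wall. I'll finish this crate placement first, then mend the blank.

Emit:
play_rows:
  moves:
    - [-0.33, -0.23, 0, 0, -1]
    - [-0.33, -0.22, 0, 0, -1]
    - [0, 0, 0, 0, -1]
    - [0, 0, 0.3, 0, -1]
    - [0, 0, 0.5, 0, -1]
    - [0, 0, 0.5, 0, -1]
    - [0, 0, 0.3, 0, -1]
    - [0, 0, 0.2, 0, -1]
    - [0, 0, 0.15, 0, -1]
    - [0, 0, 0.07, 0, -1]
    - [0, 0, 0, 0, -1]
    - [0, 0, 0, 0, -1]
    - [0, 0, 0, 0, -0.4]
    - [0, 0, 0, 0, -0.4]
    - [0, 0, 0, 0, -0.4]
    - [0, 0, 0, 0, -0.4]

```text
time: 16.45
tool_pos: [0.4318, -0.3073, 0.0654]
ee_rot: [-3.141, -0.0, -1.571]
wrist_force: [-0.1, -0.3, -0.1]
opening: 0.283
```

```bash
python3 - <<'E'
from h import *
f=lambda pts,s,ox,oy:[((x+.5)/s-.5+ox,(y+.5)/s-.5+oy) for x,y in pts]
w=px2w('top',f([(67,37),(277,32),(279,200),(68,206)],4.2,210,200),.05);print(w.tolist(),w.mean(0))
print('blank far end z.06', px2w('top',f([(226,68)],4.2,210,200),.06),'near end z.1',px2w('top',f([(224,220)],4.2,210,200),.1))
g=lambda pts:[(240+x/6,190+y/6) for x,y in pts]
K,D,R,t=cam('side')
# +y face corners in side img: intersect with plane y=c
for c in(-.015,-.02):
  u=cv2.undistortPoints(np.array(g([(247,125),(435,100),(490,222),(303,230)])).reshape(-1,1,2),K,D).reshape(-1,2)
  C=-R.T@t.ravel()
  for a in u:
    d=R.T@np.array([a[0],a[1],1]);P=C+d*(c-C[1])/d[1];print(c,P.round(3))
E
```

```text
[[0.5407, 0.107, 0.05], [0.5471, -0.071, 0.05], [0.4056, -0.074, 0.05], [0.3985, 0.1036, 0.05]] [0.472975 0.0164   0.05    ]
blank far end z.06 [[ 0.5159 -0.0279  0.06  ]] near end z.1 [[ 0.391  -0.0271  0.1   ]]
-0.015 [ 0.512 -0.015  0.06 ]
-0.015 [ 0.416 -0.015  0.122]
-0.015 [ 0.383 -0.015  0.061]
-0.015 [ 0.479 -0.015  0.005]
-0.02 [ 0.514 -0.02   0.054]
-0.02 [ 0.418 -0.02   0.117]
-0.02 [ 0.385 -0.02   0.056]
-0.02 [ 0.481 -0.02  -0.001]
```

Emit:
play_rows:
  moves:
    - [0, 0, -0.4, 0, -0.4]
    - [0, 0, -0.6, 0, -0.4]
    - [0, 0, -0.6, 0, 0]
    - [0, 0, -0.6, 0, 0]
    - [-0.3, -0.03, 0, 0, 0]
    - [-0.6, -0.05, 0, 0, 0]
    - [-0.7, -0.05, 0, 0, 0]
    - [-0.7, -0.05, 0, 0, 0]
    - [-0.7, -0.05, 0, 0, 0]
    - [-0.7, -0.05, 0, 0, 0]
    - [-0.7, -0.05, 0, 0, 0]
    - [-0.6, 0, 0, 0, 0]
    - [-0.4, 0, 0, 0, 0]
    - [-0.2, 0, 0, 0, 0]
    - [0, 0, 0, 0, 0]
    - [0, 0, 0, 0, 0]

```text
time: 17.78
tool_pos: [0.4482, -0.0279, 0.1751]
ee_rot: [-3.141, -0.001, -1.571]
wrist_force: [-0.1, -1.0, -0.6]
opening: 0.501
```

```bash
python3 - <<'E'
from h import *
snap('side','s6',(230,130,350,270),4)
print(monitor.observe()['tool_pos'],monitor.observe()['opening'])
E
```

```text
[ 0.44820868 -0.0286614   0.17502349] 0.49861809136980695
```

View pics/s6.png

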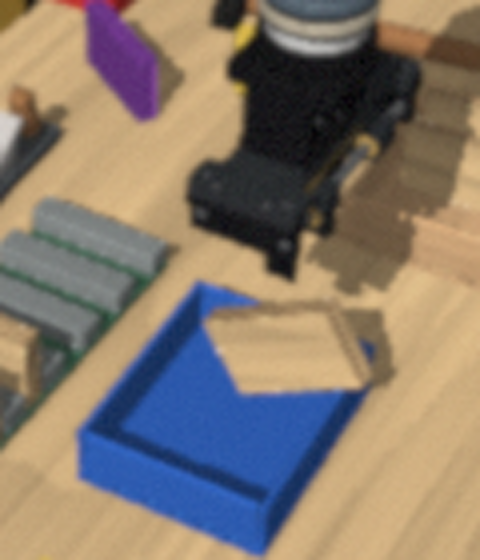

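Emit:
play_rows:
  moves:
    - [0, 0, 0.3, 0, 0]
    - [0, 0, 0.5, 0, 0]
    - [0, 0, 0.5, 0, 0]
    - [0, 0, 0.3, 0, 0]
    - [0, 0, 0.22, 0, 0]
    - [0, 0, 0, 0, 0]
    - [0, 0, 0, 0, -1]
    - [0, 0, 0, 0, -1]
    - [0, 0, 0, 0, -1]
    - [0, 0, 0, 0, -1]
    - [0, 0, 0, 0, -1]
    - [0, 0, 0, 0, -1]
    - [0, 0, 0, 0, -1]

```text
time: 18.92
tool_pos: [0.4487, -0.0272, 0.0846]
ee_rot: [-3.14, -0.0, -1.571]
wrist_force: [0.2, -0.5, 2.9]
opening: 0.201
```

Gripped at 17.5 mm. Now I'll lift, shift +x by 23.5 mm, and lower to near contact.

Emit:
play_rows:
  moves:
    - [0, 0, -0.2, 0, -1]
    - [0, 0, -0.3, 0, -1]
    - [0, -0.2, -0.1, 0, -1]
    - [0, -0.27, 0, 0, -1]
    - [0, 0, 0, 0, -1]
    - [0, 0, 0.2, 0, -1]
    - [0, 0, 0.3, 0, -1]
    - [0, 0, 0.1, 0, -1]
    - [0, 0, 0, 0, -1]
    - [0, 0, 0, 0, -1]

```text
time: 19.75
tool_pos: [0.4699, -0.0271, 0.0832]
ee_rot: [3.138, -0.0, -1.57]
wrist_force: [-1.0, 0.0, -0.6]
opening: 0.203
```

```bash
python3 - <<'E'
from h import *
snap('side','s7',(230,130,350,270),4)
print(monitor.observe()['tool_pos'],monitor.observe()['opening'])
E
```

```text
[ 0.47032219 -0.02710084  0.08339534] 0.20514673704501787
```

View pics/s7.png

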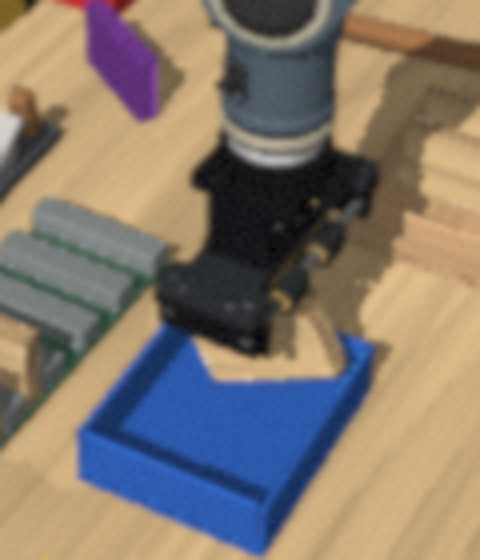

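Now I'll press down gently by 22 mm in small steps.

Emit:
play_rows:
  moves:
    - [0, 0, 0.06, 0, -1]
    - [0, 0, 0.06, 0, -1]
    - [0, 0, 0.06, 0, -1]
    - [0, 0, 0, 0, -1]

```text
time: 20.13
tool_pos: [0.4694, -0.027, 0.0766]
ee_rot: [3.137, -0.002, -1.571]
wrist_force: [-10.9, 0.6, 25.3]
opening: 0.206
```

Emit:
play_rows:
  moves:
    - [0, 0, 0.06, 0, -1]
    - [0, 0, 0.06, 0, -1]
    - [0, 0, 0, 0, -1]

```text
time: 20.38
tool_pos: [0.4706, -0.0271, 0.0716]
ee_rot: [3.139, -0.002, -1.571]
wrist_force: [-11.7, -0.3, 32.6]
opening: 0.204
```

Emit:
play_rows:
  moves:
    - [0, 0, 0.05, 0, -1]
    - [0, 0, 0.05, 0, -1]
    - [0, 0, 0, 0, -1]

```text
time: 20.63
tool_pos: [0.4726, -0.027, 0.0674]
ee_rot: [-3.14, -0.002, -1.571]
wrist_force: [-8.3, 0.4, 34.9]
opening: 0.206
```

```bash
python3 - <<'E'
from h import *
snap('side','s8',(230,130,350,270),4)
o=monitor.observe();print(o['tool_pos'],o['wrist_force'])
E
```

```text
[ 0.47258951 -0.02705814  0.06749674] [-9.1921915   0.19714501 34.5311691 ]
```

View pics/s8.png

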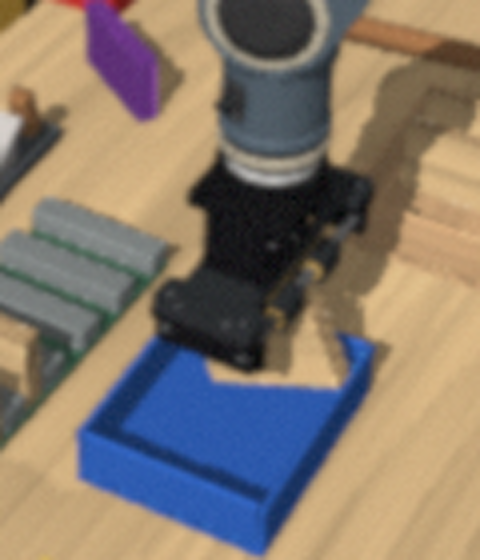

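It's rotating down inside the walls. I'll release it now with the fingers straddling, so it settles upright.

Emit:
play_rows:
  moves:
    - [0, 0, -0.02, 0, -0.45]
    - [0, 0, 0, 0, -0.45]
    - [0, 0, 0, 0, -0.42]
    - [0, 0, 0, 0, -0.42]
    - [0, 0, 0, 0, -0.42]
    - [0, 0, -0.1, 0, -0.35]
    - [0, 0, -0.4, 0, -0.35]
    - [0, 0, -0.6, 0, -0.35]
    - [0, 0, -0.6, 0, -0.1]

```text
time: 21.43
tool_pos: [0.4708, -0.027, 0.1504]
ee_rot: [3.139, 0.001, -1.571]
wrist_force: [0.7, -0.5, -0.8]
opening: 0.352
```

```bash
python3 - <<'E'
from h import *
snap('side','s9',(230,130,350,270),4)
o=monitor.observe();print(o['tool_pos'],o['wrist_force'])
E
```

```text
[ 0.47486124 -0.02680143  0.15623108] [1.95824441 0.53924485 4.08659785]
```

View pics/s9.png

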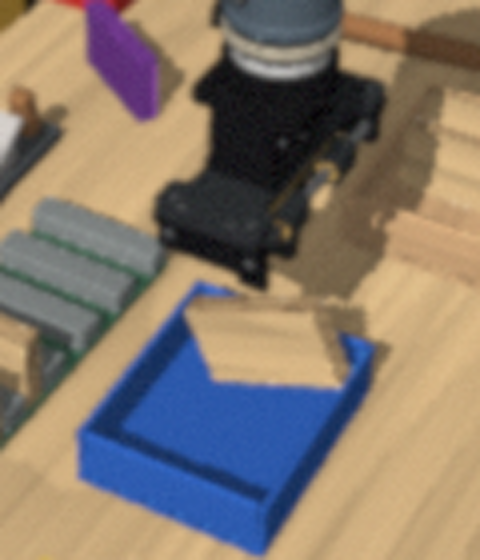

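```bash
python3 - <<'E'
from h import *
K,D,R,t=cam('side');C=-R.T@t.ravel()
u=cv2.undistortPoints(np.array([(230+x/4,130+y/4) for x,y in [(187,305),(325,305),(347,385),(215,380)]]).reshape(-1,1,2),K,D).reshape(-1,2)
for a in u:
    d=R.T@np.array([a[0],a[1],1]);P=C+d*(-.018-C[1])/d[1];print(P.round(3))
snap('top','t9',(210,190,300,270),7)
print(px2w('side',[(230+x/4,130+y/4) for x,y in [(200,285),(375,345),(262,502+0),(82,432)]],.05))
E
```

```text
[ 0.528 -0.018  0.067]
[ 0.421 -0.018  0.119]
[ 0.399 -0.018  0.053]
[ 0.503 -0.018  0.003]
[[ 0.5401 -0.0584  0.05  ]
 [ 0.4004 -0.0676  0.05  ]
 [ 0.4004  0.1043  0.05  ]
 [ 0.5349  0.1132  0.05  ]]
```

View pics/t9.png

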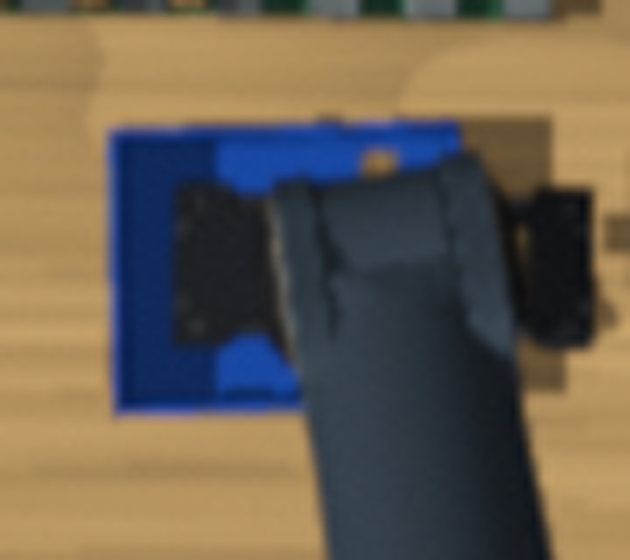

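The blank's near-bottom corner is still hooked on the near wall at x = 0.399. I'll grip it again, lift, shift about 14 mm further, press down and release.

Emit:
play_rows:
  moves:
    - [0, 0, 0, 0, 0]
    - [0, 0, 0.4, 0, 0]
    - [0, 0, 0.5, 0, 0]
    - [0, 0, 0.3, 0, 0]
    - [0, 0, 0.15, 0, 0]
    - [0, 0, 0, 0, 0]
    - [0, 0, 0, 0, -1]
    - [0, 0, 0, 0, -1]
    - [0, 0, 0, 0, -1]
    - [0, 0, 0, 0, -1]
    - [0, 0, 0, 0, -1]
    - [0, 0, 0, 0, -1]
    - [0, 0, -0.2, 0, -1]
    - [0, 0, -0.2, 0, -1]
    - [0, -0.28, 0, 0, -1]
    - [0, 0, 0, 0, -1]

```text
time: 22.87
tool_pos: [0.4887, -0.027, 0.1045]
ee_rot: [-3.136, 0.0, -1.571]
wrist_force: [1.0, -0.2, -1.1]
opening: 0.203
```

Emit:
play_rows:
  moves:
    - [0, 0, 0.2, 0, -1]
    - [0, 0, 0.2, 0, -1]
    - [0, 0, 0.06, 0, -1]
    - [0, 0, 0.06, 0, -1]
    - [0, 0, 0, 0, -1]

```text
time: 23.28
tool_pos: [0.481, -0.0272, 0.076]
ee_rot: [3.131, -0.002, -1.571]
wrist_force: [-9.9, -0.1, 18.2]
opening: 0.204
```

```bash
python3 - <<'E'
from h import *
snap('side','s10',(230,130,350,270),4)
o=monitor.observe();print(o['tool_pos'],o['wrist_force'])
E
```

```text
[ 0.48103879 -0.02717459  0.07601546] [-10.78968517   0.56512586  18.11632467]
```

View pics/s10.png

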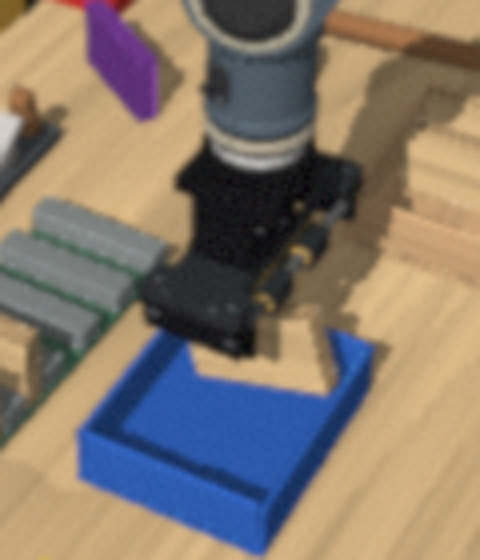

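Now the near-bottom corner is inside the wall. I'll press a little further, then release.

Emit:
play_rows:
  moves:
    - [0, 0, 0.06, 0, -1]
    - [0, 0, 0.06, 0, -1]
    - [0, 0, 0.06, 0, -1]
    - [0, 0, 0, 0, -1]

```text
time: 23.67
tool_pos: [0.4807, -0.0273, 0.0667]
ee_rot: [3.132, -0.002, -1.571]
wrist_force: [-7.1, 0.7, 14.6]
opening: 0.202
```

Emit:
play_rows:
  moves:
    - [0, 0, 0, 0, -0.45]
    - [0, 0, 0, 0, -0.45]
    - [0, 0, 0, 0, -0.42]
    - [0, 0, 0, 0, -0.42]
    - [0, 0, 0, 0, -0.42]
    - [0, 0, 0, 0, -0.42]

```text
time: 24.17
tool_pos: [0.4856, -0.0272, 0.0673]
ee_rot: [3.141, -0.0, -1.571]
wrist_force: [0.5, 0.8, -0.1]
opening: 0.286
```

```bash
python3 - <<'E'
from h import *
snap('side','s11',(230,130,350,270),4)
o=monitor.observe();print(o['tool_pos'],o['wrist_force'])
E
```

```text
[ 0.48569911 -0.02715842  0.06737836] [-0.57509244  0.0505383   0.98500176]
```

View pics/s11.png

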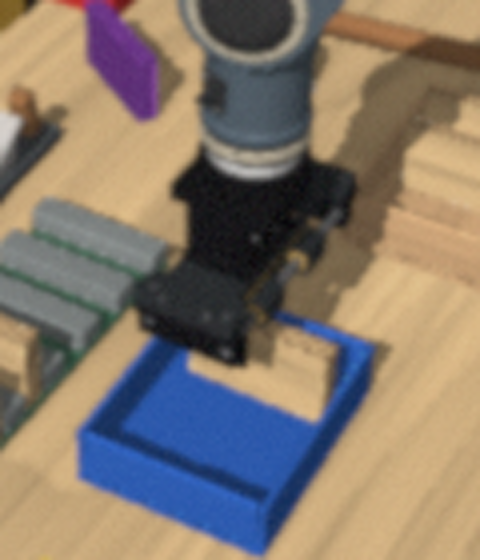

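The blank stands upright in the tray. On to slot 3.

Emit:
play_rows:
  moves:
    - [0, 0, -0.4, 0, -0.42]
    - [0, 0, -0.6, 0, -0.42]
    - [0, 0, -0.6, 0, -0.1]
    - [-0.1, -0.2, 0, 0, -0.1]
    - [-0.3, -0.5, 0, 0, -0.1]
    - [-0.3, -0.6, 0, 0, -0.1]
    - [-0.3, -0.6, 0, 0, -0.1]
    - [-0.3, -0.6, 0, 0, -0.1]
    - [-0.3, -0.6, 0, 0, -0.1]
    - [-0.2, -0.3, 0, 0, -0.1]
    - [-0.1, -0.1, 0, 0, -0.1]
    - [0, 0, 0, 0, -0.1]
    - [0, 0, 0, 0, -0.1]
    - [0, 0, 0, 0, -0.1]

```text
time: 25.38
tool_pos: [0.6594, 0.0666, 0.1472]
ee_rot: [3.14, -0.001, -1.572]
wrist_force: [-1.0, -0.1, -0.0]
opening: 0.451
```

```bash
python3 - <<'E'
from h import *
snap('side','s12',(150,130,350,280),3.5)
o=monitor.observe();print(o['tool_pos'],o['wrist_force'])
E
```

```text
[0.65959308 0.06650015 0.14746074] [-0.54972905  0.70502867 -0.5292127 ]
```

View pics/s12.png

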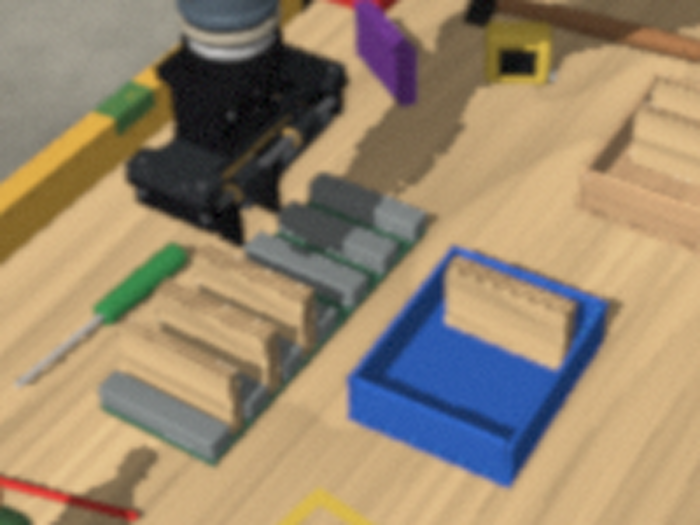

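Good. I'll grip slot 3.

Emit:
play_rows:
  moves:
    - [-0.02, 0, 0.3, 0, -0.1]
    - [0, 0, 0.5, 0, -0.1]
    - [0, 0, 0.5, 0, -0.1]
    - [0, 0, 0.22, 0, -0.1]
    - [0, 0, 0.1, 0, -0.1]
    - [0, 0, 0, 0, -0.1]
    - [0, 0, 0, 0, -1]
    - [0, 0, 0, 0, -1]
    - [0, 0, 0, 0, -1]
    - [0, 0, 0, 0, -1]
    - [0, 0, 0, 0, -1]
    - [0, 0, 0, 0, -1]

```text
time: 26.43
tool_pos: [0.6613, 0.069, 0.0675]
ee_rot: [-3.14, 0.0, -1.571]
wrist_force: [-0.6, -0.2, 3.3]
opening: 0.207
```

18 mm.

Emit:
play_rows:
  moves:
    - [0, 0, -0.3, 0, -1]
    - [0, 0, -0.6, 0, -1]
    - [0, 0, -0.6, 0, -1]
    - [0, 0.1, -0.5, 0, -1]
    - [0.1, 0.3, 0, 0, -1]
    - [0.1, 0.5, 0, 0, -1]
    - [0.2, 0.6, 0, 0, -1]
    - [0.2, 0.6, 0, 0, -1]
    - [0.2, 0.6, 0, 0, -1]
    - [0.1, 0.5, 0, 0, -1]
    - [0.08, 0.3, 0, 0, -1]
    - [0, 0.2, 0, 0, -1]
    - [0, 0, 0, 0, -1]
    - [0, 0, 0, 0, -1]

```text
time: 27.6
tool_pos: [0.4764, 0.0202, 0.1669]
ee_rot: [-3.14, 0.0, -1.571]
wrist_force: [0.1, 0.2, -0.6]
opening: 0.204
```

```bash
python3 - <<'E'
from h import *
snap('side','s13',(230,130,350,270),4)
snap('top','t13',(210,190,300,270),7)
o=monitor.observe();print(o['tool_pos'],o['opening'])
E
```

```text
[0.47713816 0.02036409 0.16681286] 0.20348761201656476
```

View pics/s13.png

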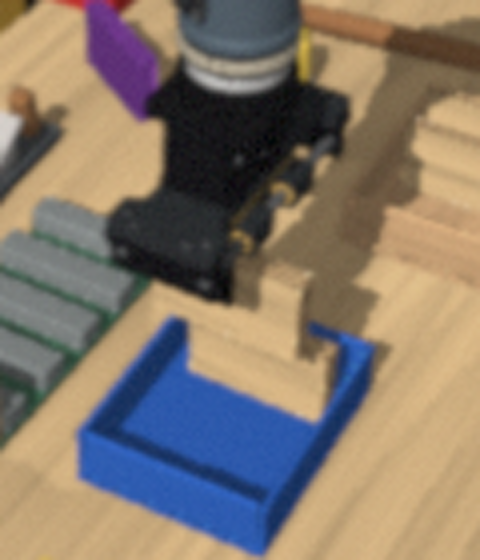

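View pics/t13.png

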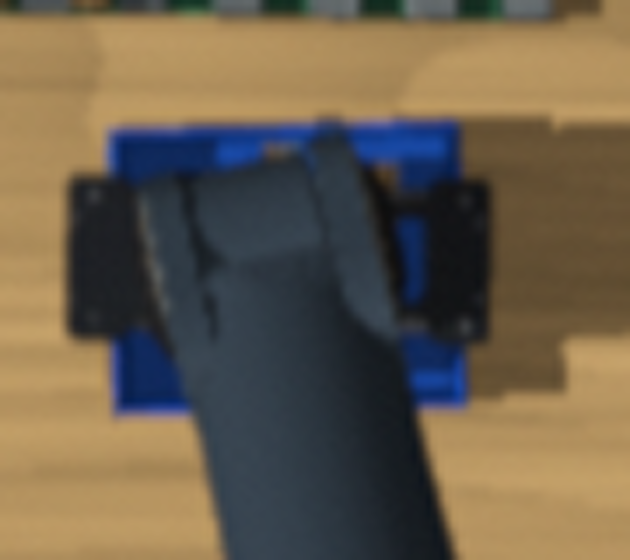

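Emit:
play_rows:
  moves:
    - [-0.04, 0.04, 0.3, 0, -1]
    - [0, 0, 0.5, 0, -1]
    - [0, 0, 0.5, 0, -1]
    - [0, 0, 0.3, 0, -1]
    - [0, 0, 0.2, 0, -1]
    - [0, 0, 0.15, 0, -1]
    - [0, 0, 0.08, 0, -1]
    - [0, 0, 0, 0, -1]
    - [0, 0, 0, 0, -1]
    - [0, 0, 0, 0, -0.4]
    - [0, 0, 0, 0, -0.4]
    - [0, 0, 0, 0, -0.4]
    - [0, 0, 0, 0, -0.4]

```text
time: 28.78
tool_pos: [0.4739, 0.0218, 0.0653]
ee_rot: [-3.141, -0.0, -1.571]
wrist_force: [0.2, 1.6, -0.3]
opening: 0.291
```

Emit:
play_rows:
  moves:
    - [0, 0, -0.4, 0, -0.4]
    - [0, 0, -0.6, 0, -0.4]
    - [0, 0, -0.6, 0, -0.1]
    - [-0.13, -0.2, 0, 0, -0.1]
    - [-0.3, -0.52, 0, 0, -0.1]
    - [-0.3, -0.6, 0, 0, -0.1]
    - [-0.3, -0.6, 0, 0, -0.1]
    - [-0.3, -0.6, 0, 0, -0.1]
    - [-0.3, -0.6, 0, 0, -0.1]
    - [-0.2, -0.4, 0, 0, -0.1]
    - [-0.1, -0.2, 0, 0, -0.1]
    - [0, 0, 0, 0, -0.1]
    - [0, 0, 0, 0, -0.1]
    - [0, 0, 0, 0, -0.1]

```text
time: 29.95
tool_pos: [0.6586, 0.1177, 0.1444]
ee_rot: [3.14, -0.001, -1.571]
wrist_force: [-1.2, 0.5, -0.4]
opening: 0.453
```

```bash
python3 - <<'E'
from h import *
snap('side','s14',(150,130,350,280),3.5)
o=monitor.observe();print(o['tool_pos'],o['wrist_force'])
E
```

```text
[0.65867197 0.11748276 0.1446852 ] [-0.60071566 -0.2650489   0.6001368 ]
```

View pics/s14.png

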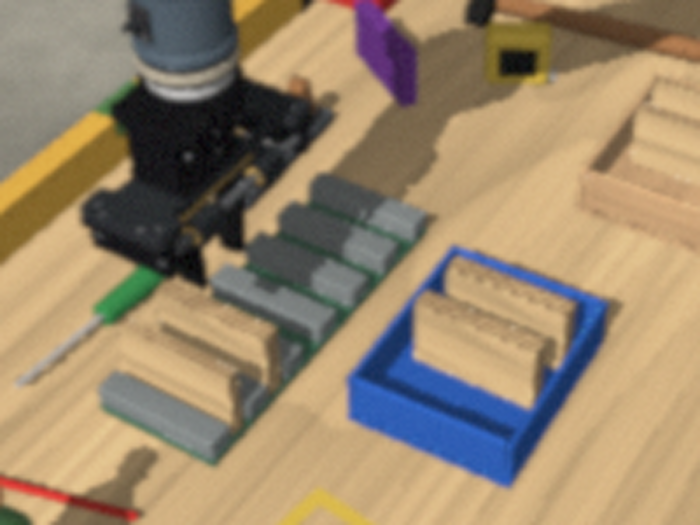

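Emit:
play_rows:
  moves:
    - [0, -0.04, 0.3, 0, -0.1]
    - [0, 0, 0.5, 0, -0.1]
    - [0, 0, 0.5, 0, -0.1]
    - [0, 0, 0.2, 0, -0.1]
    - [0, 0, 0.08, 0, -0.1]
    - [0, 0, 0, 0, -0.1]
    - [0, 0, 0, 0, -1]
    - [0, 0, 0, 0, -1]
    - [0, 0, 0, 0, -1]
    - [0, 0, 0, 0, -1]
    - [0, 0, 0, 0, -1]
    - [0, 0, 0, 0, -1]

```text
time: 31.0
tool_pos: [0.6623, 0.1186, 0.0671]
ee_rot: [-3.14, 0.0, -1.571]
wrist_force: [-1.1, -0.1, 3.2]
opening: 0.203
```

18 mm, so it goes in the tray's third place.

Emit:
play_rows:
  moves:
    - [0, 0, -0.3, 0, -1]
    - [0, 0, -0.6, 0, -1]
    - [0, 0, -0.6, 0, -1]
    - [0, 0.1, -0.5, 0, -1]
    - [0.1, 0.3, 0, 0, -1]
    - [0.1, 0.5, 0, 0, -1]
    - [0.2, 0.6, 0, 0, -1]
    - [0.2, 0.6, 0, 0, -1]
    - [0.2, 0.6, 0, 0, -1]
    - [0.15, 0.56, 0, 0, -1]
    - [0.1, 0.3, 0, 0, -1]
    - [0, 0.2, 0, 0, -1]
    - [0, 0, 0, 0, -1]
    - [0, 0, 0, 0, -1]

```text
time: 32.17
tool_pos: [0.4745, 0.0663, 0.1664]
ee_rot: [-3.14, 0.0, -1.57]
wrist_force: [1.2, 0.5, -0.9]
opening: 0.203
```

```bash
python3 - <<'E'
from h import *
snap('side','s15',(230,130,350,270),4)
o=monitor.observe();print(o['tool_pos'],o['opening'])
E
```

```text
[0.47505804 0.06642424 0.16646106] 0.2031423308234324
```

View pics/s15.png

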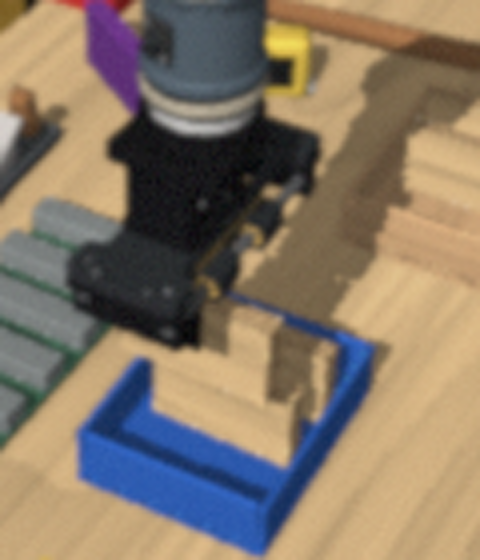

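Emit:
play_rows:
  moves:
    - [0, 0.03, 0.3, 0, -1]
    - [0, 0, 0.5, 0, -1]
    - [0, 0, 0.5, 0, -1]
    - [0, 0, 0.3, 0, -1]
    - [0, 0, 0.2, 0, -1]
    - [0, 0, 0.15, 0, -1]
    - [0, 0, 0.08, 0, -1]
    - [0, 0, 0, 0, -1]
    - [0, 0, 0, 0, -1]
    - [0, 0, 0, 0, -0.42]
    - [0, 0, 0, 0, -0.42]
    - [0, 0, 0, 0, -0.42]
    - [0, 0, 0, 0, -0.42]

```text
time: 33.3
tool_pos: [0.4725, 0.0658, 0.0648]
ee_rot: [-3.141, 0.0, -1.571]
wrist_force: [-0.3, 0.1, -0.0]
opening: 0.285
```

Emit:
play_rows:
  moves:
    - [0, 0, -0.4, 0, -0.42]
    - [0, 0, -0.6, 0, -0.42]
    - [0, 0, -0.6, 0, -0.1]
    - [-0.15, -0.2, 0, 0, -0.1]
    - [-0.3, -0.56, 0, 0, -0.1]
    - [-0.3, -0.6, 0, 0, -0.1]
    - [-0.3, -0.6, 0, 0, -0.1]
    - [-0.3, -0.6, 0, 0, -0.1]
    - [-0.3, -0.6, 0, 0, -0.1]
    - [-0.25, -0.4, 0, 0, -0.1]
    - [-0.15, -0.2, 0, 0, -0.1]
    - [0, 0, 0, 0, -0.1]
    - [0, 0, 0, 0, -0.1]
    - [0, 0, 0, 0, -0.1]

```text
time: 34.47
tool_pos: [0.6593, 0.1676, 0.1438]
ee_rot: [3.14, -0.001, -1.571]
wrist_force: [0.2, -0.4, 0.4]
opening: 0.45
```

```bash
python3 - <<'E'
from h import *
snap('side','s16',(150,130,350,280),3.5)
o=monitor.observe();print(o['tool_pos'],o['wrist_force'])
E
```

```text
[0.65930675 0.16739771 0.14416435] [-0.60885599  0.48140726 -0.37720917]
```

View pics/s16.png

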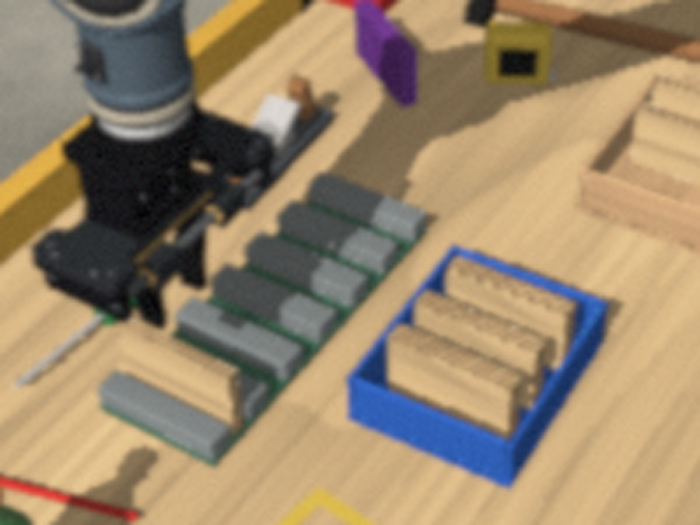

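Emit:
play_rows:
  moves:
    - [0, -0.03, 0.3, 0, -0.1]
    - [0, 0, 0.5, 0, -0.1]
    - [0, 0, 0.5, 0, -0.1]
    - [0, 0, 0.2, 0, -0.1]
    - [0, 0, 0.06, 0, -0.1]
    - [0, 0, 0, 0, -0.1]
    - [0, 0, 0, 0, -1]
    - [0, 0, 0, 0, -1]
    - [0, 0, 0, 0, -1]
    - [0, 0, 0, 0, -1]
    - [0, 0, 0, 0, -1]
    - [0, 0, 0, 0, -1]

```text
time: 35.52
tool_pos: [0.6621, 0.1685, 0.0673]
ee_rot: [-3.14, 0.0, -1.571]
wrist_force: [0.1, -0.0, 1.5]
opening: 0.138
```

12 mm, so it goes in the crate's third place.

Emit:
play_rows:
  moves:
    - [0, 0, -0.3, 0, -1]
    - [0, 0, -0.6, 0, -1]
    - [0, 0, -0.6, 0, -1]
    - [0.05, 0, -0.6, 0, -1]
    - [0.3, 0.2, -0.2, 0, -1]
    - [0.5, 0.3, 0, 0, -1]
    - [0.7, 0.4, 0, 0, -1]
    - [0.7, 0.4, 0, 0, -1]
    - [0.7, 0.4, 0, 0, -1]
    - [0.7, 0.4, 0, 0, -1]
    - [0.7, 0.4, 0, 0, -1]
    - [0.7, 0.4, 0, 0, -1]
    - [0.7, 0.4, 0, 0, -1]
    - [0.7, 0.4, 0, 0, -1]
    - [0.7, 0.4, 0, 0, -1]
    - [0.6, 0.29, 0, 0, -1]
    - [0.5, 0.1, 0, 0, -1]
    - [0.3, 0.1, 0, 0, -1]
    - [0, 0, 0, 0, -1]
    - [0, 0, 0, 0, -1]

```text
time: 37.18
tool_pos: [0.4321, -0.2595, 0.1823]
ee_rot: [-3.141, -0.0, -1.573]
wrist_force: [0.2, 0.6, -0.7]
opening: 0.134
```

```bash
python3 - <<'E'
from h import *
snap('side','s17',(180,80,400,260),3.2)
o=monitor.observe();print(o['tool_pos'],o['opening'])
E
```

```text
[ 0.43257802 -0.2582996   0.18215728] 0.1337487428711252
```

View pics/s17.png

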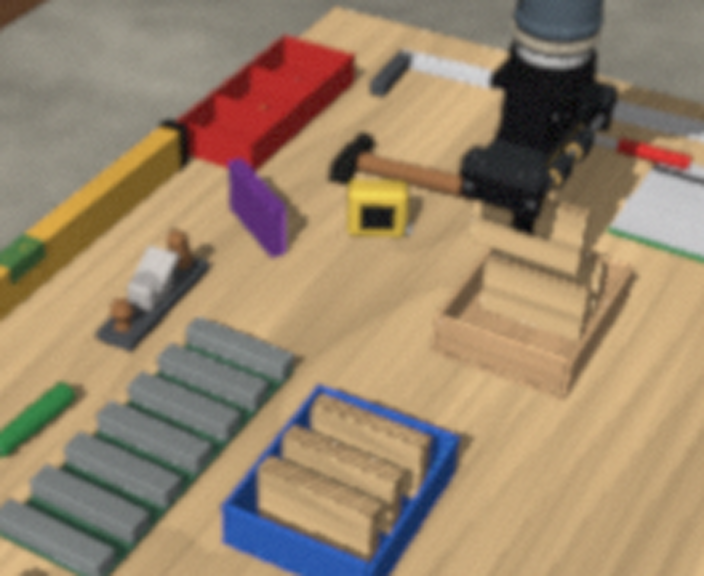

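Emit:
play_rows:
  moves:
    - [0, 0, 0.4, 0, -1]
    - [0, 0, 0.6, 0, -1]
    - [0, 0, 0.6, 0, -1]
    - [0, 0, 0.3, 0, -1]
    - [0, 0, 0.2, 0, -1]
    - [0, 0, 0.15, 0, -1]
    - [0, 0, 0.08, 0, -1]
    - [0, 0, 0, 0, -1]
    - [0, 0, 0, 0, -1]
    - [0, 0, 0, 0, -0.5]
    - [0, 0, 0, 0, -0.45]
    - [0, 0, 0, 0, -0.45]
    - [0, 0, 0, 0, -0.45]
    - [0, 0, -0.4, 0, -0.45]
    - [0, 0, -0.6, 0, -0.45]
    - [0, 0, -0.6, 0, -0.4]
    - [0, 0, -0.6, 0, -0.4]
    - [0, 0, 0, 0, -0.4]

```text
time: 38.73
tool_pos: [0.4355, -0.2607, 0.1808]
ee_rot: [-3.132, -0.006, -1.571]
wrist_force: [-0.2, -0.4, 0.5]
opening: 0.295
```

```bash
python3 - <<'E'
from h import *
snap('side','s18',(180,80,400,260),3.2)
snap('top','t18',(125,195,385,275),3)
o=monitor.observe();print(o['tool_pos'],o['opening'])
E
```

```text
[ 0.43271826 -0.25956464  0.17632941] 0.2956770959094502
```

View pics/s18.png

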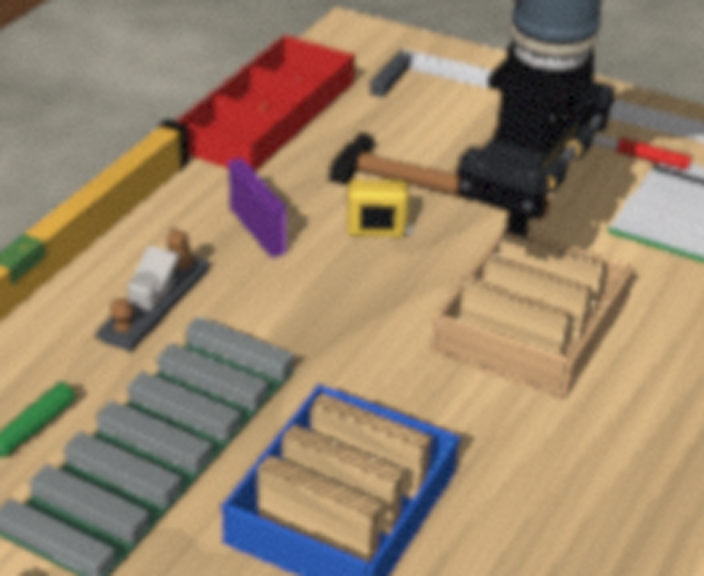

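View pics/t18.png

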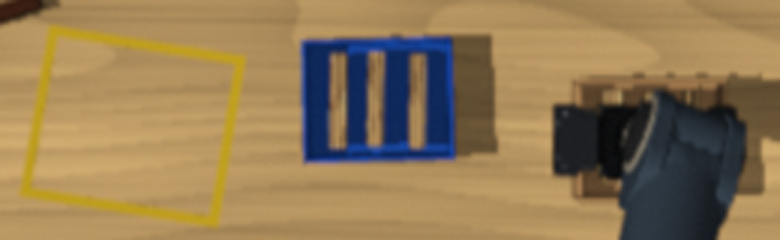

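All three 12 mm blanks stand in the crate and all three 18 mm blanks in the tray. Now I'll measure the tray accurately before pushing.

```bash
cat >> h.py <<'E'
def traypose(show=None):
    im=vision.read_camera('top')[:,:,::-1].copy()
    hsv=cv2.cvtColor(im,cv2.COLOR_BGR2HSV)
    m=cv2.inRange(hsv,(100,140,30),(130,255,255))
    n,l,s,c=cv2.connectedComponentsWithStats(m)
    i=1+np.argmax(s[1:,4]); pts=cv2.findContours((l==i).astype(np.uint8),cv2.RETR_EXTERNAL,cv2.CHAIN_APPROX_NONE)[0][0].reshape(-1,2)
    w=px2w('top',pts,.05)[:,:2].astype(np.float32)
    r=cv2.minAreaRect(w); b=cv2.boxPoints(r)
    if show: cv2.imwrite(f'pics/{show}.png',cv2.resize(im[140:280,110:390],None,fx=2.7,fy=2.7,interpolation=cv2.INTER_CUBIC))
    return np.round(r[0],4),np.round(r[1],4),r[2],b.round(4).tolist()
E
python3 - <<'E'
from h import *
print(traypose())
f=lambda pts,s,ox,oy:[((x+.5)/s-.5+ox,(y+.5)/s-.5+oy) for x,y in pts]
w=px2w('top',f([(303,40),(453,37),(455,160),(304,162)],3,125,195),.05);print(w.tolist(),w.mean(0))
# bay via mask
im=cv2.imread('pics/t0_raw.png');hsv=cv2.cvtColor(im,cv2.COLOR_BGR2HSV);m=cv2.inRange(hsv,(18,150,120),(32,255,255));m[:,:130]=0;m[:195]=0;m[:,215:]=0;m[275:]=0
p=np.argwhere(m)[:,::-1];w=px2w('top',p,0)[:,:2].astype(np.float32);r=cv2.minAreaRect(w);print('bay',len(p),r)
E
```

```text
(array([0.4733, 0.0165]), array([0.1403, 0.1758]), 2.1724047660827637, [[0.39989998936653137, 0.10170000046491623], [0.4065000116825104, -0.07410000264644623], [0.5467000007629395, -0.06870000064373016], [0.5400000214576721, 0.10700000077486038]])
[[0.5422, 0.1067, 0.05], [0.548, -0.0714, 0.05], [0.4029, -0.0751, 0.05], [0.3985, 0.1029, 0.05]] [0.4729   0.015775 0.05    ]
bay 937 ((0.43801528215408325, 0.3153989911079407), (0.2458312064409256, 0.2126045972108841), 81.74410247802734)
```

Emit:
play_rows:
  moves:
    - [-0.2, -0.15, 0, 0, 0.2]
    - [-0.5, -0.3, 0, 0, 1]
    - [-0.65, -0.35, 0, 0, 1]
    - [-0.65, -0.35, 0, 0, 1]
    - [-0.65, -0.35, 0, 0, 1]
    - [-0.65, -0.35, 0, 0, 1]
    - [-0.65, -0.35, 0, 0, 1]
    - [-0.65, -0.35, 0, 0, 1]
    - [-0.5, -0.2, 0, 0, 1]
    - [-0.3, -0.1, 0, 0, 1]
    - [-0.17, 0, 0, 0, 1]
    - [0, 0, 0, -0.012, 1]
    - [0, 0, 0, 0, 1]
    - [0, 0, 0, 0, 1]

```text
time: 40.05
tool_pos: [0.5738, 0.0182, 0.1739]
ee_rot: [3.139, -0.001, -1.535]
wrist_force: [0.3, -0.2, -1.1]
opening: 0.997
```

```bash
python3 - <<'E'
from h import *
snap('side','s19',(150,100,350,260),3.5)
o=monitor.observe();print(o['tool_pos'],o['ee_rot'],o['opening'])
E
```

```text
[0.5739558  0.0179664  0.17418817] [ 3.13978874e+00 -7.37961197e-04 -1.53575546e+00] 0.9988945057782583
```

View pics/s19.png

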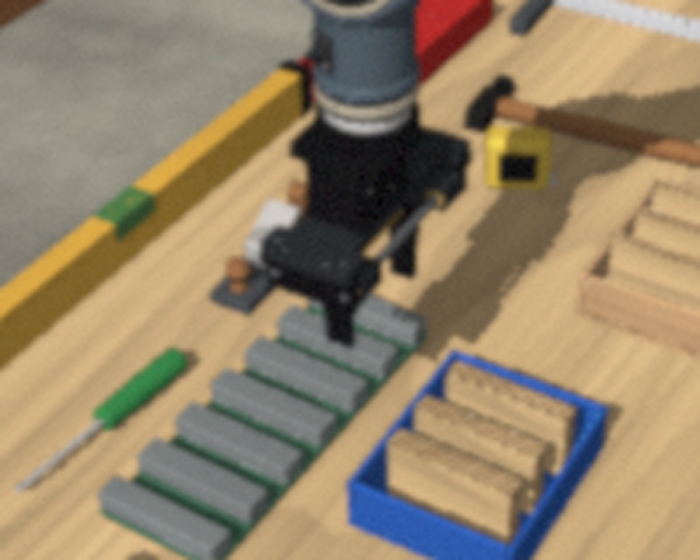

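Emit:
play_rows:
  moves:
    - [0, 0, 0.4, 0, 1]
    - [0, 0, 0.6, 0, 1]
    - [0, 0, 0.6, 0, 1]
    - [0, 0, 0.5, 0, 1]
    - [0, 0, 0.3, 0, 1]
    - [0, 0, 0.2, 0, 1]
    - [0, 0, 0.04, 0, 1]
    - [0, 0, 0, 0, 1]
    - [0, 0.1, 0, 0, 1]
    - [0, 0.1, 0, 0, 1]
    - [0, 0.05, 0, 0, 1]
    - [0, 0.05, 0, 0, 1]
    - [0, 0.05, 0, 0, 1]
    - [0, 0.05, 0, 0, 1]
    - [0, 0.05, 0, 0, 1]
    - [0, 0, 0, 0, 1]

```text
time: 41.43
tool_pos: [0.5533, 0.0187, 0.0437]
ee_rot: [-3.139, 0.0, -1.533]
wrist_force: [4.1, 0.9, 1.9]
opening: 0.993
```

```bash
python3 - <<'E'
from h import *
snap('side','s20',(150,100,350,260),3.5)
o=monitor.observe();print(o['tool_pos'],o['ee_rot'],o['wrist_force'])
E
```

```text
[0.55324783 0.01867685 0.04365609] [-3.13912081e+00  2.29782681e-04 -1.53314880e+00] [ 3.18386955 -0.47212927  1.1746769 ]
```

View pics/s20.png

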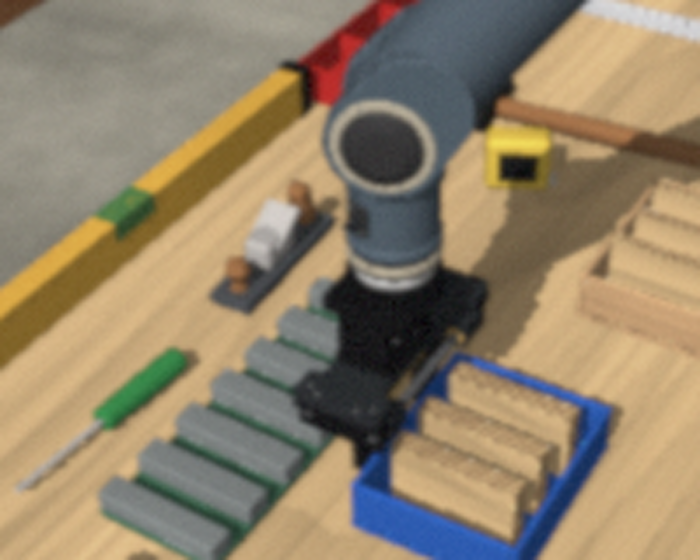

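Emit:
play_rows:
  moves:
    - [0.01, 0.06, 0, 0.0022, 1]
    - [0.01, 0.06, 0, 0.0022, 1]
    - [0.01, 0.06, 0, 0.0022, 1]
    - [0.01, 0.06, 0, 0.0022, 1]
    - [0.01, 0.06, 0, 0.0022, 1]
    - [0.01, 0.06, 0, 0.0022, 1]
    - [0.01, 0.06, 0, 0.0022, 1]
    - [0.01, 0.06, 0, 0.0022, 1]
    - [0.01, 0.06, 0, 0.0022, 1]
    - [0.01, 0.06, 0, 0.0022, 1]
    - [0.01, 0.06, 0, 0.0022, 1]
    - [0.01, 0.06, 0, 0.0022, 1]
    - [0.01, 0.06, 0, 0.0022, 1]
    - [0, 0, 0, 0, 1]

```text
time: 42.65
tool_pos: [0.514, 0.012, 0.0436]
ee_rot: [-3.139, 0.0, -1.624]
wrist_force: [3.5, -0.6, 2.7]
opening: 1.0
```

```bash
python3 - <<'E'
from h import *
snap('side','s21',(150,100,350,260),3.5);snap('top','t21',(190,160,310,280),5)
o=monitor.observe();print(o['tool_pos'],o['ee_rot'],o['wrist_force'])
E
```

```text
[0.51398162 0.01201389 0.04351674] [-3.14000989e+00  9.38330244e-05 -1.62393862e+00] [4.10935441e+00 2.13063634e-03 3.82989719e+00]
```

View pics/s21.png

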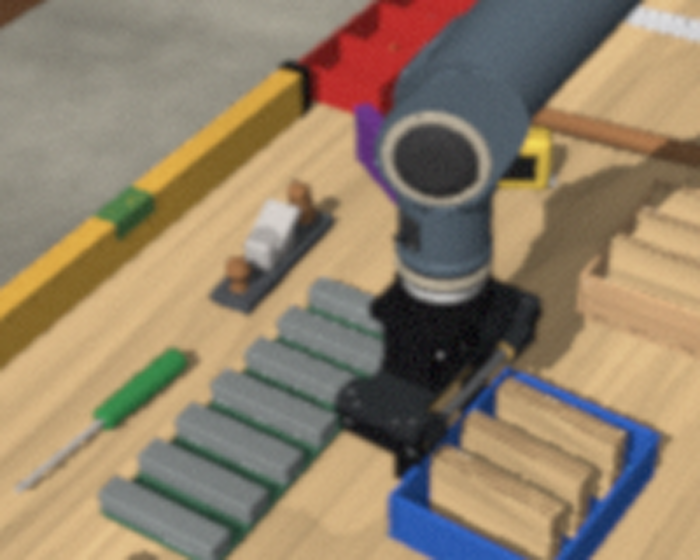

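View pics/t21.png

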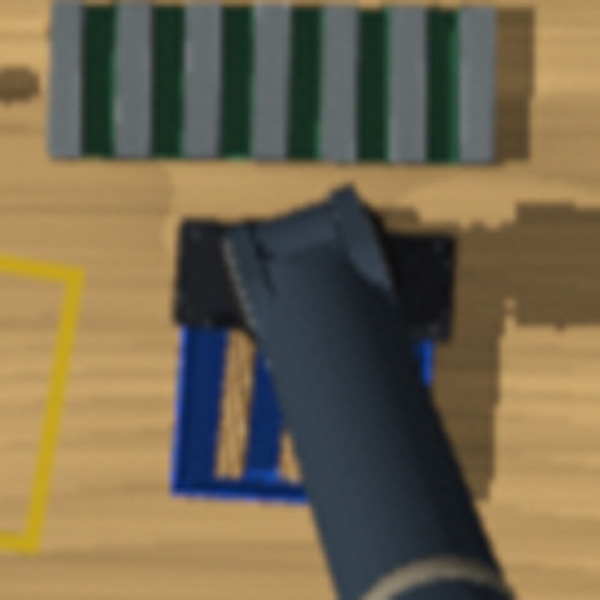

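Emit:
play_rows:
  moves:
    - [0.01, 0.06, 0, 0.0023, 1]
    - [0.01, 0.06, 0, 0.0023, 1]
    - [0.01, 0.06, 0, 0.0023, 1]
    - [0.01, 0.06, 0, 0.0023, 1]
    - [0.01, 0.06, 0, 0.0023, 1]
    - [0.01, 0.06, 0, 0.0023, 1]
    - [0.01, 0.06, 0, 0.0023, 1]
    - [0.01, 0.06, 0, 0.0023, 1]
    - [0.01, 0.06, 0, 0.0023, 1]
    - [0.01, 0.06, 0, 0.0023, 1]
    - [0.01, 0.06, 0, 0.0023, 1]
    - [0.01, 0.06, 0, 0.0023, 1]
    - [0.01, 0.06, 0, 0.0023, 1]
    - [0, 0, 0, 0, 1]
    - [0, -0.2, 0, 0, 1]
    - [0, -0.3, 0, 0, 1]
    - [0, 0, -0.4, 0, 1]
    - [0, 0, -0.6, 0, 1]
    - [0, 0, -0.6, 0, 1]
    - [0, 0, -0.4, 0, 1]

```text
time: 44.42
tool_pos: [0.4976, 0.0058, 0.1442]
ee_rot: [3.139, -0.0, -1.716]
wrist_force: [0.4, 0.3, -0.6]
opening: 0.999
```

```bash
python3 - <<'E'
from h import *
snap('side','s22',(150,100,400,300),3);snap('top','t22',(190,160,310,280),5)
o=monitor.observe();print(o['tool_pos'],o['ee_rot'],o['wrist_force'],o['q'])
E
```

```text
[0.49941406 0.00589271 0.14532263] [-3.13910488e+00  1.72437875e-04 -1.71674285e+00] [ 0.70669479 -0.54154804 -0.00827607] [ 0.18462918  0.32970828 -0.33865124  2.0353064   0.1516356   0.79739689
 -1.95986871]
```

View pics/s22.png

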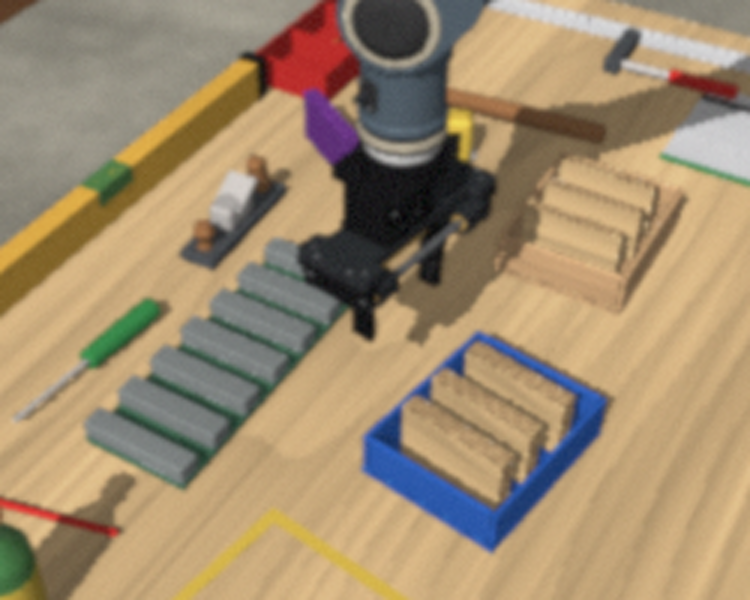

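View pics/t22.png

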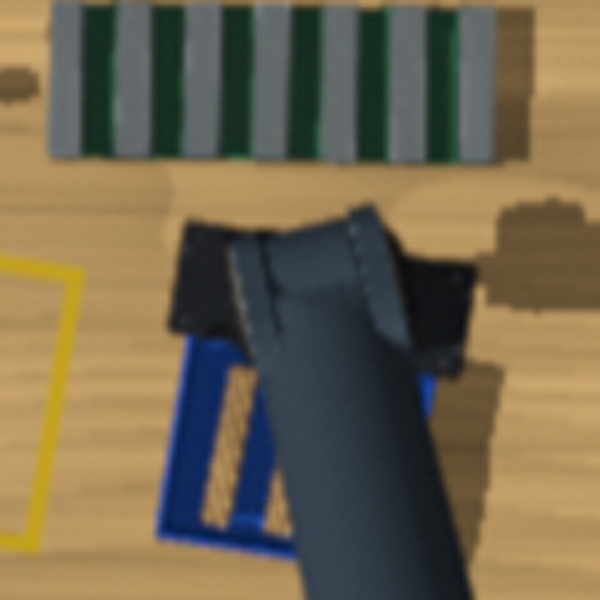

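```bash
python3 - <<'E'
from h import *
w=px2w('side',[(150+x/3,100+y/3) for x,y in [(478,335),(607,402),(492,516),(366,438)]],.05);print(w.tolist(),w.mean(0))
d=w[0]-w[3];e=w[0]-w[1];print(np.degrees(np.arctan2(d[0],-d[1])),np.degrees(np.arctan2(e[1],e[0])))
print(px2w('top',[(190+x/5,160+y/5) for x,y in [(185,340),(160,537),(436,378)]],.05))
E
```

```text
[[0.4445, -0.0633, 0.05], [0.3032, -0.0447, 0.05], [0.3349, 0.1279, 0.05], [0.4698, 0.1078, 0.05]] [0.3881   0.031925 0.05    ]
-8.411191413083055 -7.499004376299251
[[ 0.4713  0.1007  0.05  ]
 [ 0.3327  0.1158  0.05  ]
 [ 0.4466 -0.0778  0.05  ]]
```

The tray now sits at about (0.39, 0.019) with yaw -8°. A push on the -y wall from outside would be inside the arm's minimum radius. Instead I'll push on the inside of the +y wall, from the 25 mm gap beside the third blank. First I'll clear the view and measure.

Emit:
play_rows:
  moves:
    - [0, 0, -0.5, 0, 1]
    - [-0.3, 0.05, -0.3, 0, 1]
    - [-0.6, 0.1, 0, 0, 0.5]
    - [-0.7, 0.1, 0, 0, 0]
    - [-0.7, 0.1, 0, 0, 0]
    - [-0.7, 0.1, 0, 0, 0]
    - [-0.7, 0.1, 0, 0, 0]
    - [-0.7, 0.1, 0, 0, 0]
    - [-0.7, 0.1, 0, 0, 0]
    - [-0.4, 0.05, 0, 0, 0]
    - [-0.2, 0, 0, 0, 0]
    - [0, 0, 0, 0, 0]

```text
time: 45.52
tool_pos: [0.499, 0.2953, 0.1812]
ee_rot: [3.138, -0.001, -1.713]
wrist_force: [0.8, 0.0, -0.1]
opening: 0.505
```

Emit:
play_rows:
  moves:
    - [0, 0, 0, -0.0386, 0]
    - [0, 0, 0, -0.0386, 0]
    - [0, 0, 0, -0.0386, 0]
    - [0, 0, 0, -0.0386, 0]
    - [0, 0, 0, -0.0386, 0]
    - [0, 0, 0, -0.0386, 0]
    - [0, 0, 0, -0.0386, 0]
    - [0, 0, 0, -0.0386, 0]
    - [0, 0, 0, -0.0386, 0]
    - [0, 0, 0, -0.0386, 0]
    - [0, 0, 0, -0.0386, 0]
    - [0, 0, 0, -0.0386, 0]
    - [0, 0, 0, -0.0386, 0]
    - [0, 0, 0, 0, 0]

```text
time: 46.68
tool_pos: [0.5006, 0.2902, 0.1816]
ee_rot: [3.138, 0.002, -0.142]
wrist_force: [0.5, 0.8, -0.3]
opening: 0.499
```

```bash
python3 - <<'E'
from h import *
print(traypose('t23'));
im=cv2.imread('pics/t23.png')
snap('top','t23b',(215,200,300,280),7)
o=monitor.observe();print(o['tool_pos'],o['ee_rot'],o['opening'])
E
```

```text
(array([0.393 , 0.0224]), array([0.1771, 0.1439]), 81.72967529296875, [[0.3089999854564667, -0.05480000004172325], [0.4514999985694885, -0.0754999965429306], [0.47690001130104065, 0.09969999641180038], [0.3345000147819519, 0.12039999663829803]])
[0.50066667 0.29116737 0.1821015 ] [ 3.13916526e+00  1.20372377e-03 -1.46036855e-01] 0.4971792780638086
```

View pics/t23.png

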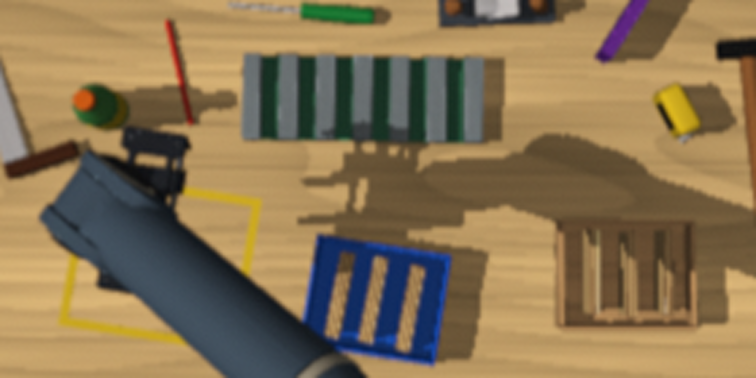

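View pics/t23b.png

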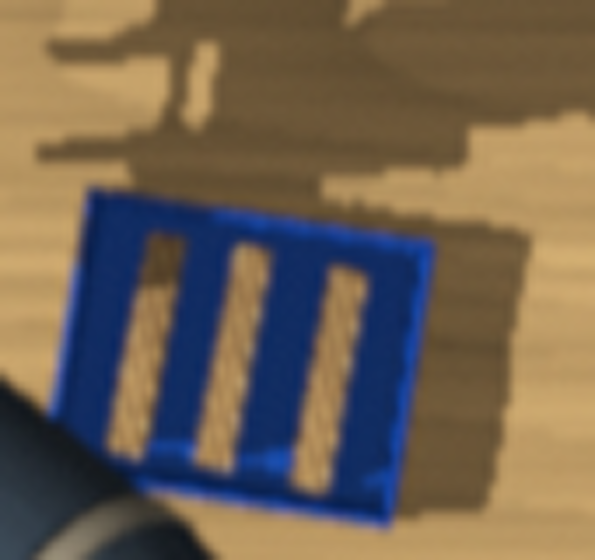

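```bash
python3 - <<'E'
from h import *
P=px2w('top',[(215+(x+.5)/7-.5,200+(y+.5)/7-.5) for x,y in [(148,240),(106,450),(185,240),(146,455)]],.072)[:,:2]
a=np.radians(-8.27);R=np.array([[np.cos(a),-np.sin(a)],[np.sin(a),np.cos(a)]])
print((P-[.393,.0224])@R)
T=lambda s,y:(np.array([.393,.0224])+R@[s,y]).round(4)
for s in(.0,.01,.02,.025): print(s,T(s,.071),np.linalg.norm(T(s,.071)))
print('glue',px2w('top',[(110+85/2.7,140+100/2.7)],.15),px2w('top',[(110+105/2.7,140+105/2.7)],.06))
print('need',np.array([.438,.3154])-[.393,.0224], R.T@(np.array([.438,.3154])-[.393,.0224]))
E
```

```text
[[ 0.05116178  0.05402076]
 [-0.05471636  0.05803318]
 [ 0.0540207   0.0357419 ]
 [-0.05413007  0.03800929]]
0.0 [0.4032 0.0927] 0.4137191438645304
0.01 [0.4131 0.0912] 0.42304733777675524
0.02 [0.423  0.0898] 0.4324269186810645
0.025 [0.428  0.0891] 0.43717594856075964
glue [[0.639  0.3853 0.15  ]] [[0.6419 0.381  0.06  ]]
need [0.045 0.293] [0.0023875  0.29642588]
```

The tray yaw is -8.3°, matching the bay. It needs a straight push of 296 mm along its own +y axis. I'll position above the gap.

Emit:
play_rows:
  moves:
    - [-0.05, 0.2, 0, 0, 0]
    - [-0.1, 0.45, 0, 0, 0]
    - [-0.1, 0.6, 0, 0, 0]
    - [-0.15, 0.7, 0, 0, 0]
    - [-0.15, 0.7, 0, 0, 0]
    - [-0.15, 0.7, 0, 0, 0]
    - [-0.1, 0.5, 0, 0, 0]
    - [-0.1, 0.26, 0, 0, 0]
    - [-0.01, 0.1, 0, 0, 0]
    - [0, 0, 0, 0, 0]
    - [0, 0, 0, 0, 0]

```text
time: 47.7
tool_pos: [0.4262, 0.0918, 0.1833]
ee_rot: [-3.141, -0.001, -0.141]
wrist_force: [0.6, -0.0, 0.4]
opening: 0.503
```

```bash
python3 - <<'E'
from h import *
snap('side','s24',(200,120,400,300),3.3)
o=monitor.observe();print(o['tool_pos'],o['ee_rot'],o['opening'],o['q'])
E
```

```text
[0.42636557 0.09239989 0.18336017] [-3.14076387e+00 -9.51020133e-04 -1.40111638e-01] 0.4991127812131944 [ 0.44354008  0.25551053 -0.85629926  2.1088562   0.25053671  0.8775869
 -0.69835384]
```

View pics/s24.png

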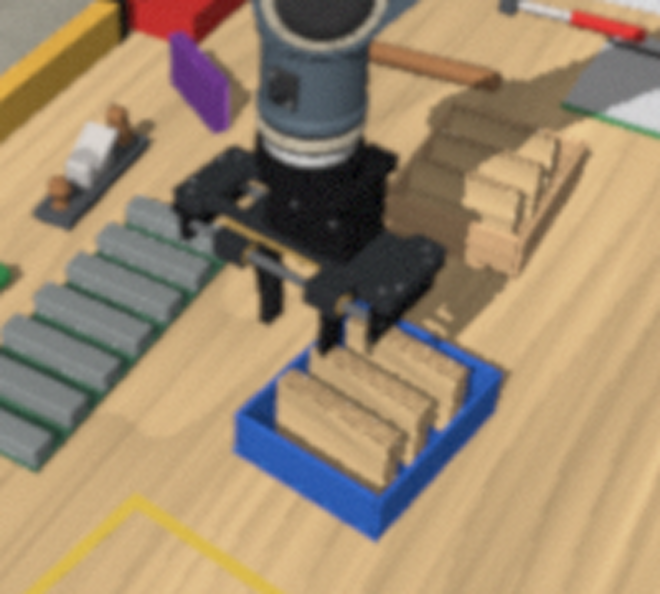

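Emit:
play_rows:
  moves:
    - [0, 0.05, 0.3, 0, 0]
    - [0, 0, 0.5, 0, 0]
    - [0, 0, 0.5, 0, 0]
    - [0, 0, 0.1, 0, 0]
    - [0, 0, 0, 0, 0]
    - [0, 0, 0, 0, 0]

```text
time: 48.25
tool_pos: [0.4261, 0.0903, 0.1136]
ee_rot: [-3.141, -0.0, -0.139]
wrist_force: [-1.0, -0.4, 0.3]
opening: 0.499
```

```bash
python3 - <<'E'
from h import *
snap('side','s25',(240,180,370,300),5)
for i in range(3):
  o=monitor.observe();print(o['tool_pos'],o['ee_rot'],o['opening'])
E
```

```text
[0.42650279 0.09011847 0.11403383] [-3.14049103e+00 -1.68121345e-03 -1.39404159e-01] 0.5010604433266087
[0.42650279 0.09011847 0.11403383] [-3.14049103e+00 -1.68121345e-03 -1.39404159e-01] 0.5010604433266087
[0.42650279 0.09011847 0.11403383] [-3.14049103e+00 -1.68121345e-03 -1.39404159e-01] 0.5010604433266087
```

View pics/s25.png

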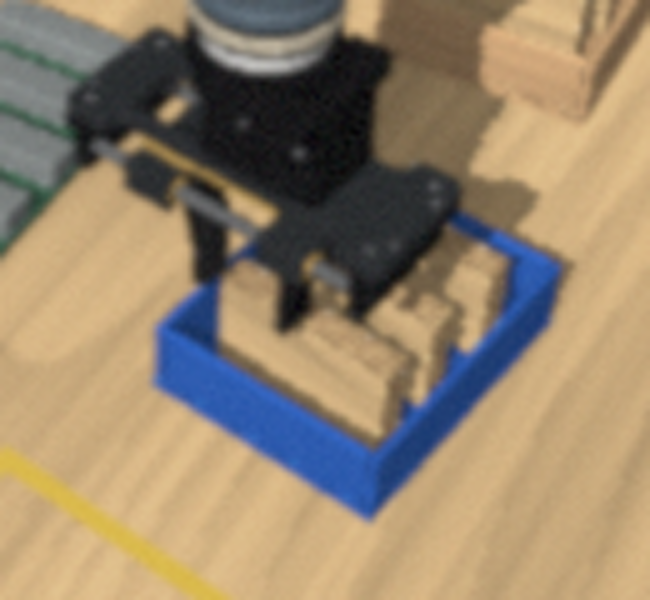

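Emit:
play_rows:
  moves:
    - [0, 0.02, 0.2, 0, 0]
    - [0, 0, 0.3, 0, 0]
    - [0, 0, 0.2, 0, 0]
    - [0, 0, 0, 0, 0]

```text
time: 48.63
tool_pos: [0.4246, 0.0876, 0.0768]
ee_rot: [3.141, 0.002, -0.141]
wrist_force: [-0.4, -1.1, -0.6]
opening: 0.502
```

Emit:
play_rows:
  moves:
    - [0, 0, 0.2, 0, 0]
    - [0, 0, 0.2, 0, 0]
    - [0, 0, 0.2, 0, 0]
    - [0, 0, 0.06, 0, 0]
    - [0, 0, 0, 0, 0]

```text
time: 49.05
tool_pos: [0.4248, 0.088, 0.0441]
ee_rot: [3.141, 0.002, -0.14]
wrist_force: [-0.2, 0.0, 1.1]
opening: 0.499
```

```bash
python3 - <<'E'
from h import *
snap('side','s26',(240,180,370,300),5)
o=monitor.observe();print(o['tool_pos'],o['wrist_force'],o['opening'])
E
```

```text
[0.42509118 0.08810908 0.04457234] [ 0.34718952 -0.00186179  0.2565892 ] 0.5028303790658887
```

View pics/s26.png

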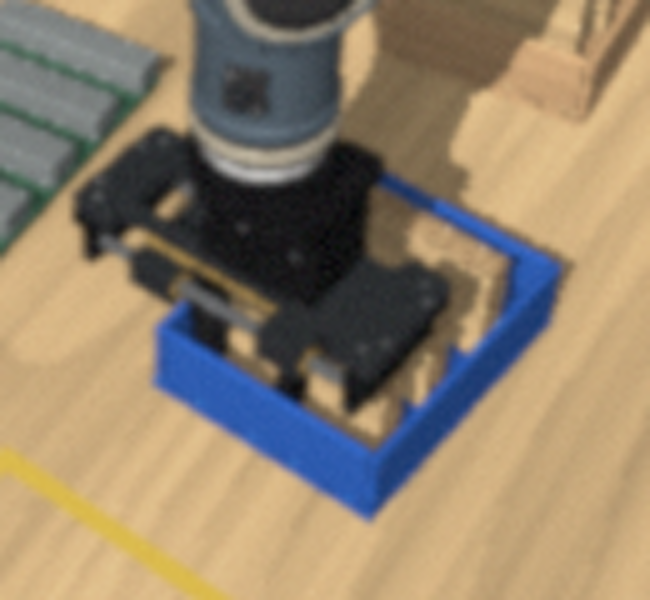

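Emit:
play_rows:
  moves:
    - [0, -0.03, 0, 0.001, 0]
    - [0, -0.04, 0, 0, 0]
    - [0, -0.05, 0, 0, 0]
    - [0, -0.06, 0, 0, 0]
    - [0, -0.07, 0, 0, 0]
    - [0, -0.08, 0, 0, 0]
    - [0, -0.08, 0, 0, 0]
    - [0, -0.08, 0, 0, 0]
    - [0, -0.08, 0, 0, 0]
    - [0, -0.08, 0, 0, 0]
    - [0, -0.08, 0, 0, 0]
    - [0, -0.08, 0, 0, 0]
    - [0, -0.08, 0, 0, 0]
    - [0, -0.08, 0, 0, 0]
    - [0, -0.08, 0, 0, 0]
    - [0, -0.08, 0, 0, 0]
    - [0, -0.06, 0, 0, 0]
    - [0, -0.04, 0, 0, 0]

```text
time: 50.6
tool_pos: [0.4337, 0.1464, 0.0451]
ee_rot: [3.136, 0.001, -0.144]
wrist_force: [-0.9, -8.1, 5.9]
opening: 0.496
```

```bash
python3 - <<'E'
from h import *
snap('side','s27',(180,160,400,340),3.2)
o=monitor.observe();print(o['tool_pos'],o['ee_rot'],o['wrist_force'],o['opening'])
E
```

```text
[0.43377618 0.14688324 0.04511527] [ 3.13638983e+00  6.53343549e-04 -1.43801531e-01] [-0.90587021 -5.15524907  2.63112048] 0.498103919688405
```

View pics/s27.png

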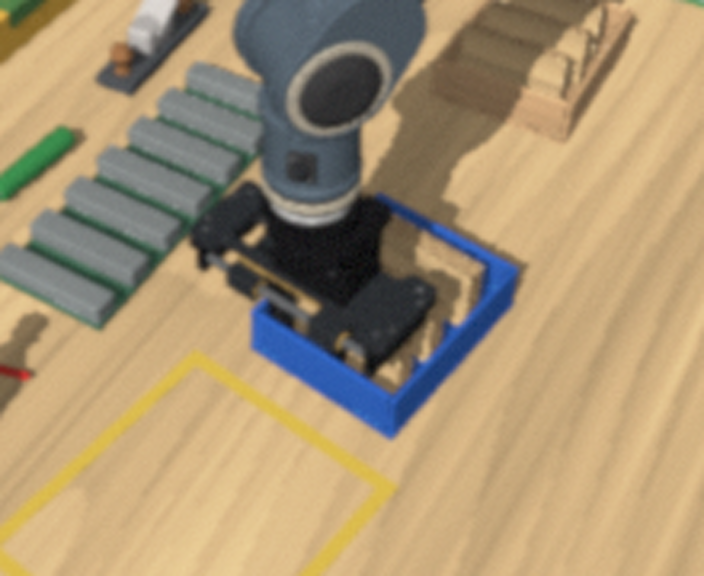

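Emit:
play_rows:
  moves:
    - [0, -0.05, 0, 0, 0]
    - [0, -0.07, 0, 0, 0]
    - [0, -0.08, 0, 0, 0]
    - [0, -0.08, 0, 0, 0]
    - [0, -0.08, 0, 0, 0]
    - [0, -0.08, 0, 0, 0]
    - [0, -0.08, 0, 0, 0]
    - [0, -0.08, 0, 0, 0]
    - [0, -0.08, 0, 0, 0]
    - [0, -0.08, 0, 0, 0]
    - [0, -0.08, 0, 0, 0]
    - [0, -0.08, 0, 0, 0]
    - [0, -0.08, 0, 0, 0]
    - [0, -0.08, 0, 0, 0]
    - [0, -0.08, 0, 0, 0]
    - [0, -0.08, 0, 0, 0]
    - [0, -0.08, 0, 0, 0]
    - [0, -0.08, 0, 0, 0]
    - [0, -0.08, 0, 0, 0]
    - [0, -0.08, 0, 0, 0]

```text
time: 52.32
tool_pos: [0.4449, 0.2229, 0.045]
ee_rot: [3.134, 0.001, -0.145]
wrist_force: [-1.2, -7.4, 5.1]
opening: 0.5
```

Emit:
play_rows:
  moves:
    - [0, -0.08, 0, 0, 0]
    - [0, -0.08, 0, 0, 0]
    - [0, -0.08, 0, 0, 0]
    - [0, -0.08, 0, 0, 0]
    - [0, -0.08, 0, 0, 0]
    - [0, -0.08, 0, 0, 0]
    - [0, -0.08, 0, 0, 0]
    - [0, -0.08, 0, 0, 0]
    - [0, -0.08, 0, 0, 0]
    - [0, -0.08, 0, 0, 0]
    - [0, -0.08, 0, 0, 0]
    - [0, -0.08, 0, 0, 0]
    - [0, -0.08, 0, 0, 0]
    - [0, -0.08, 0, 0, 0]
    - [0, -0.08, 0, 0, 0]
    - [0, -0.07, 0, 0, 0]
    - [0, -0.05, 0, 0, 0]
    - [0, -0.03, 0, 0, 0]

```text
time: 53.82
tool_pos: [0.4548, 0.2901, 0.0449]
ee_rot: [3.135, 0.0, -0.144]
wrist_force: [-1.3, -7.2, 4.9]
opening: 0.5
```

```bash
python3 - <<'E'
from h import *
snap('side','s28',(130,180,370,384),3.2)
snap('top','t28',(110,170,260,280),5)
o=monitor.observe();print(o['tool_pos'],o['ee_rot'],o['wrist_force'],o['opening'])
E
```

```text
[0.45478708 0.29038389 0.04493609] [ 3.13580450e+00  1.77210975e-04 -1.44063778e-01] [-0.87453866 -5.35475081  4.56099449] 0.4989720370846871
```

View pics/s28.png

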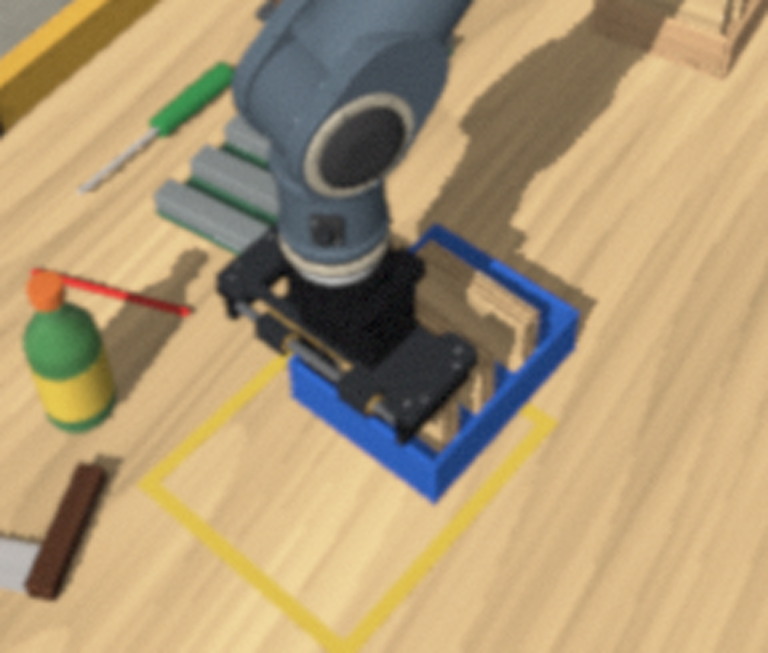

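View pics/t28.png

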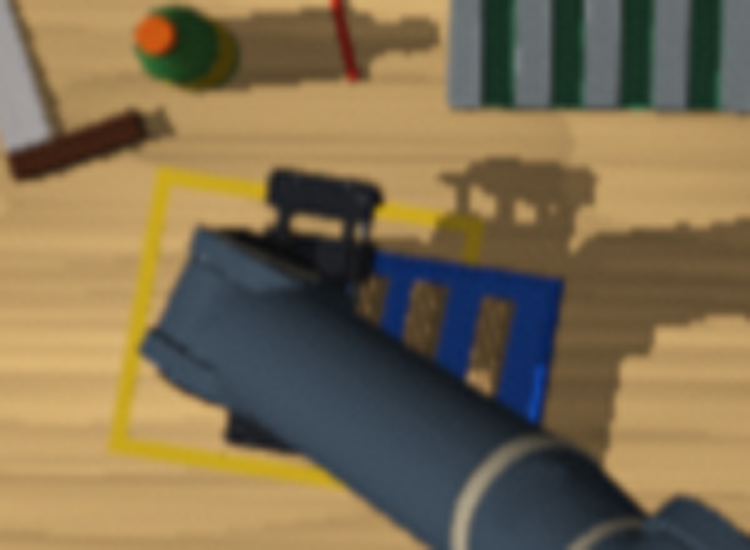

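Emit:
play_rows:
  moves:
    - [0, -0.05, 0, 0, 0]
    - [0, -0.07, 0, 0, 0]
    - [0, -0.1, 0, 0, 0]
    - [0, -0.1, 0, 0, 0]
    - [0, -0.1, 0, 0, 0]
    - [0, -0.1, 0, 0, 0]
    - [0, -0.1, 0, 0, 0]
    - [0, -0.1, 0, 0, 0]
    - [0, -0.1, 0, 0, 0]
    - [0, -0.1, 0, 0, 0]
    - [0, -0.1, 0, 0, 0]
    - [0, -0.1, 0, 0, 0]
    - [0, -0.1, 0, 0, 0]
    - [0, -0.1, 0, 0, 0]
    - [0, -0.1, 0, 0, 0]
    - [0, -0.1, 0, 0, 0]
    - [0, -0.1, 0, 0, 0]
    - [0, -0.1, 0, 0, 0]
    - [0, -0.08, 0, 0, 0]
    - [0, -0.05, 0, 0, 0]

```text
time: 55.58
tool_pos: [0.4681, 0.382, 0.0448]
ee_rot: [3.136, 0.0, -0.144]
wrist_force: [-1.5, -8.2, 5.5]
opening: 0.5
```

Emit:
play_rows:
  moves:
    - [0, -0.05, 0, 0, 0]
    - [0, -0.02, 0, 0, 0]
    - [0, 0, 0, 0, 0]
    - [0, 0.08, 0, 0, 0]
    - [0, 0, 0, 0, 0]

```text
time: 56.0
tool_pos: [0.4682, 0.3835, 0.0451]
ee_rot: [-3.142, -0.0, -0.144]
wrist_force: [0.2, 0.3, -0.0]
opening: 0.5
```

```bash
python3 - <<'E'
from h import *
snap('side','s29',(130,180,370,384),3.2)
o=monitor.observe();print(o['tool_pos'],o['ee_rot'],o['wrist_force'],o['opening'])
E
```

```text
[0.46820483 0.38403283 0.04515746] [-3.14095665e+00 -1.98385891e-04 -1.43845925e-01] [-0.7701401   0.42392261 -0.16168701] 0.5000680015043267
```

View pics/s29.png

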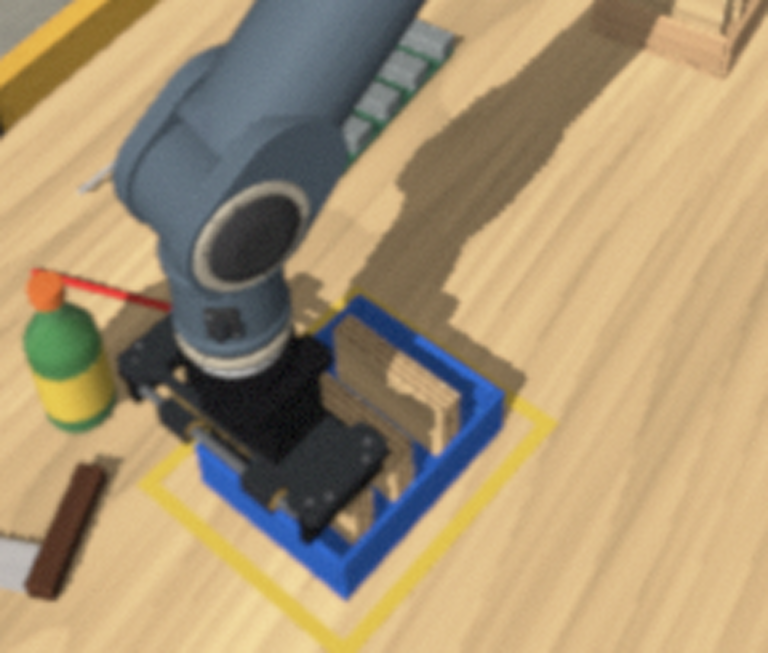

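The tray is in the frame. I'll retract straight up, move away and measure.

Emit:
play_rows:
  moves:
    - [0, 0, -0.2, 0, 0]
    - [0, 0, -0.5, 0, 0]
    - [0, 0, -0.6, 0, 0]
    - [0, 0, -0.6, 0, 0]
    - [0, 0, -0.6, 0, 0]
    - [0, 0, -0.6, 0, 0]
    - [0, 0.3, 0, 0, 0]
    - [0, 0.6, 0, 0, 0]
    - [0.1, 0.7, 0, 0, 0]
    - [0.1, 0.7, 0, 0, 0]
    - [0.1, 0.7, 0, 0, 0]
    - [0.1, 0.7, 0, 0, 0]
    - [0.1, 0.7, 0, 0, 0]
    - [0.1, 0.7, 0, 0, 0]
    - [0.1, 0.7, 0, 0, 0]
    - [0, 0.5, 0, 0, 0]
    - [0, 0.2, 0, 0, 0]
    - [0, 0, 0, 0, 0]

```text
time: 57.55
tool_pos: [0.4562, 0.0546, 0.2005]
ee_rot: [3.14, -0.001, -0.149]
wrist_force: [-0.4, 0.2, -0.6]
opening: 0.5
```

```bash
python3 - <<'E'
from h import *
print(traypose('t30'))
snap('side','s30',None,1.5)
o=monitor.observe();print(o['tool_pos'])
im=cv2.cvtColor(vision.read_camera('top'),cv2.COLOR_RGB2BGR)
cv2.imwrite('pics/t30b.png',cv2.resize(im[190:285,110:230],None,fx=6,fy=6,interpolation=cv2.INTER_CUBIC))
hsv=cv2.cvtColor(im,cv2.COLOR_BGR2HSV);m=cv2.inRange(hsv,(18,150,120),(32,255,255));m[:,:130]=0;m[:195]=0;m[:,215:]=0;m[275:]=0
p=np.argwhere(m)[:,::-1];w=px2w('top',p,0)[:,:2].astype(np.float32);print('bay',len(p),cv2.minAreaRect(w))
E
```

```text
(array([0.4356, 0.3108]), array([0.1793, 0.1421]), 81.90791320800781, [[0.35269999504089355, 0.2320999950170517], [0.4934000074863434, 0.21199999749660492], [0.5185999870300293, 0.38960000872612], [0.37790000438690186, 0.40959998965263367]])
[0.45666531 0.05812295 0.20077853]
bay 772 ((0.4379749894142151, 0.31512129306793213), (0.2463923692703247, 0.2126045972108841), 81.74410247802734)
```

View pics/t30b.png

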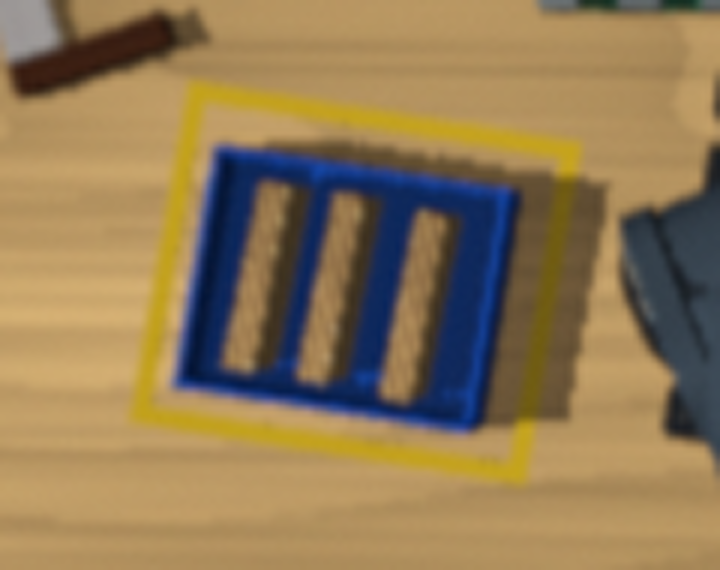

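View pics/t30.png

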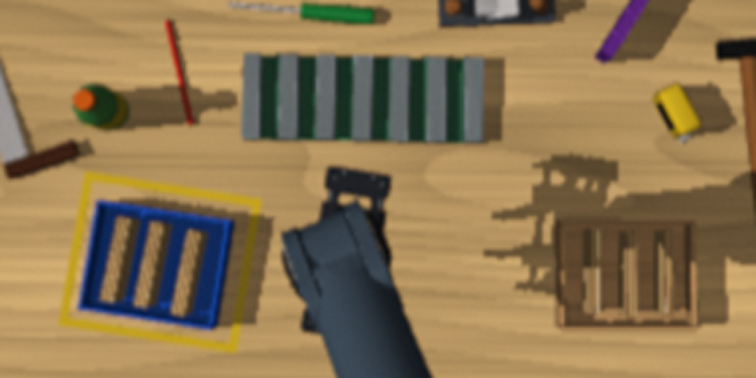

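View pics/s30.png

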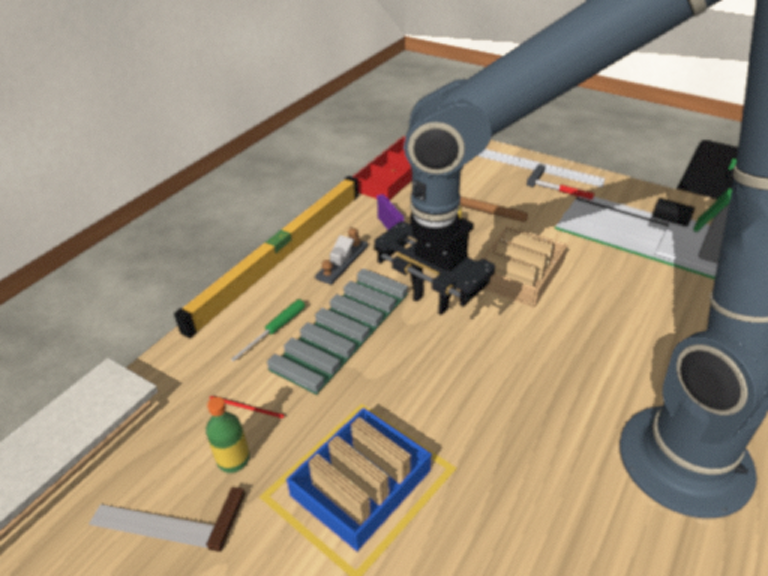

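The tray centre is within about 5 mm of the bay centre (clearance 20 mm), with about 0.2° yaw difference. The other tools are where they were. Handing in.

```bash
python3 - <<'E'
from h import *
print(ticket.hand_in())
E
```

```text
the job is handed in; nothing more can be done
None
```

All six blanks are sorted by thickness, the tray sits inside the yellow tape frame, and the job is handed in at about 58 s on the robot's clock. No verdict was reported.

- **Sorting:** All six blanks were there. The gripper read three at about 12 mm (slots 1, 4 and 6, counted from the bay side) and three at about 18 mm (slots 2, 3 and 5). The 12 mm ones stand in the crate and the 18 mm ones in the blue tray.
- **The knock:** The tray was knocked about 35 mm aside with one blank already in it. That blank ended up tilted on the near wall, still inside the tray. I gripped it again and set it upright; the first try failed and the second worked.
- **Pushing:** I pushed the tray along the bench without lifting it. The first push was on its far outer wall. The -y wall was then too close to the robot to reach, so the second push was on the inside of the +y wall.
- **Last checks:** From the top camera, the tray centre is about 5 mm from the frame's centre, with 20 mm of clearance each side when centred. Its yaw is within 0.2° of the frame's. All three tray blanks stand upright, and the other things in view look unmoved, by eye only. The arm was clear of everything at hand-in.
- **Disagreements:** Tray positions from the side and top cameras differed by about 1 cm mid-way, so I went by the top camera. I saw no slackening of the grip.

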